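Clear the bonded housing and trace its lid seam

TASK

The lid of this instrument housing was held down by a steel weight and some jars while it set. Take the weight off and stand it flat on the bench, and put the jars upright into the divided crate, one per cell. Then take the bent-tip probe from its rest and check the lid seam: with the tip down in the groove, follow it slowly (about 2 cm a second) from the end beside the round connector, round both corners, to the other end; lay the probe back in its rest the way it lay, and leave the other things on the bench alone.

Things in the scene. Friction and masses are not known exactly. Their poses are not given: they have to be found in the camera images.
- housing: Grey housing, fixed, 210 (x) x 260 (y) x 40 mm high; origin under its centre, z up. Its flat top has a dark U-shaped seam groove, 12 mm wide, 5 mm deep; centre lines: legs at y = -85 and +85 mm from x = -50 to +50, joined by a long stretch at x = +50. Groove ends are 6 mm past the leg ends. A steel connector, 26 mm dia, juts 26 mm from the -y side at x = -50, beside the start end.
- seam_a (a point): Point on the groove's floor, mid-width (35 mm above the bench): the START end, beside the connector. Axes as the housing.
- seam_b (a point): Point on the groove's floor, mid-width (35 mm above the bench): middle of first leg. Axes as the housing.
- seam_c (a point): Point on the groove's floor, mid-width (35 mm above the bench): first corner. Axes as the housing.
- seam_d (a point): Point on the groove's floor, mid-width (35 mm above the bench): a third along the long stretch. Axes as the housing.
- seam_e (a point): Point on the groove's floor, mid-width (35 mm above the bench): two thirds along it. Axes as the housing.
- seam_f (a point): Point on the groove's floor, mid-width (35 mm above the bench): second corner. Axes as the housing.
- seam_g (a point): Point on the groove's floor, mid-width (35 mm above the bench): middle of last leg. Axes as the housing.
- seam_h (a point): Point on the groove's floor, mid-width (35 mm above the bench): FINISH end. Axes as the housing.
- crate: Grey open crate, fixed, 190 x 190 mm, 38 mm high, walls, dividers and floor 5 mm thick, 2 x 2 cells each 87 mm square inside; origin at the centre of its underside, axes along its sides; cell centres at x = +-46, y = +-46 mm, cell floor at z = 5 mm.
- jar_0: Round white jar with black screw cap, 64 mm dia, 70 mm tall (cap: top 20 mm), bottom-heavy, about 0.35 kg, standing on the housing; origin at the centre of its underside, z up. May be absent: 2 to 4 jars are present.
- jar_1: Round white jar with black screw cap, 64 mm dia, 70 mm tall (cap: top 20 mm), bottom-heavy, about 0.35 kg, standing on the housing; origin at the centre of its underside, z up. May be absent: 2 to 4 jars are present.
- jar_2: Round white jar with black screw cap, 64 mm dia, 70 mm tall (cap: top 20 mm), bottom-heavy, about 0.35 kg, standing on the housing; origin at the centre of its underside, z up. May be absent: 2 to 4 jars are present.
- jar_3: Round white jar with black screw cap, 64 mm dia, 70 mm tall (cap: top 20 mm), bottom-heavy, about 0.35 kg, standing on the housing; origin at the centre of its underside, z up. May be absent: 2 to 4 jars are present.
- weight: Steel hold-down weight, about 0.5 kg: flat bar 130 (x) x 26 (y) x 12 mm with a central upright grip fin 50 (x) x 16 (y) mm on top, whole height 44 mm; lies on the housing's lid across the seam. Origin at the centre of its underside.
- probe: Seam probe, 90 g: straight square handle 110 mm long (x), 16 x 16 mm, black; a 6 mm dia steel shank runs on from its +x end, and 80 mm ahead of the handle's centre turns straight down. Origin at the handle's centre, x along it to the tip end, z up. Lies level in its rest.
- probe_tip (a point): Lowest point of the probe's round-ended tip (6 mm dia): at x = +80, z = -42 mm in the probe's frame.
- rest: Probe rest, fixed: base plate 110 (x) x 60 (y) x 6 mm and two aluminium posts, 8 mm thick, at x = -37 and +37 mm, each with a notch open upward, 26 mm wide, notch floor 45 mm and prongs 59 mm above the bench. Origin at the centre of its underside; the probe lies in both notches along x with its tip end at +x.
- rest_top (a point): Where the handle's centre is when the probe lies in the rest: 53 mm above the rest's underside, on its middle.
- rest_tip (a point): Where the probe's tip is when it lies in the rest: 80 mm ahead (x) of the rest's middle, 11 mm above the bench.
- sponge: Bystander: cream sponge block 90 x 60 x 30 mm, origin under its centre.
- wood_block: Bystander: wooden block 70 x 70 x 90 mm, origin under its centre.
- flask: Bystander: conical glass flask, 90 mm dia at the foot, 110 mm tall, origin under its centre.
Things that resemble listed ones, but are neither listed nor needed, are in the scene too. What is shaped like the jar_0 but green is not meant. Leave any blue look-alike of the jar_1 alone.

How it is judged:
By the outcome, as a careful person would: the job done as asked, in the order asked, and still so for the second after the job is handed in, with the robot touching nothing.
Of jar_0, jar_1, jar_2, jar_3 only 2 to 4 are there at a start; the rules pass over those that are not, and their reading is None.
At some moment in a run one of jar_0, jar_1, jar_2, jar_3, weight may be knocked a few centimetres aside while the robot is not near it.
It also fails if it takes over 210 s, if anything falls off the work surface, if the arm or the gripper's body presses on something with over 40 N, if the wrist force passes 120 N, or if a joint passes its speed limit or range.

ROBOT

A 6-joint arm with a two-finger parallel gripper is mounted at the origin on the work surface. World frame = base frame: x ahead of the robot, y to its left, z up, the work surface at z = 0. Lengths are in m, angles in rad, forces in N, time in s.
With the tool pointing down it reaches from about 0.35 to 0.725 m from the base axis. Payload 6 kg.
Tool frame: the origin (TCP) lies at the very end of the fingers, on their centre line; the grasp point (between the pads) lies env.grip_point_offset behind it (env.grip_point_offset is the distance from the TCP to the grasp point, in m); z points along the fingers, y is the line along which they close (so a half turn about z gives the same grasp; the last joint's range is limited). The gripper opens to 85 mm and grips with 20 to 120 N. Pads are 22 mm wide; open, the fingers measure 114 mm over their backs; the gripper's body (76 mm by 85 mm) begins 54 mm behind the grasp point. The pads swing forward as they close: fully open they stand 13 mm farther back than shut.
Start: joints at [1.597, 0.04, 0.085, 0, -1.615, -0.334], TCP at [0.182, 0.572, 0.231] pointing down, gripper open.
Joint ranges: [-2.56, 2.56], [-1.29, 2.01], [-1.08, 1.49], [-3.29, 1.98], [-2.81, -0.18], [-2.99, 2.99]. Speed limits (rad/s): [2.57, 2.57, 3.01, 3.14, 3.14, 3.14].

INTERFACE

Orientations are given as [roll, pitch, yaw] about the fixed x, y, z axes, in that order (R = Rz(yaw) Ry(pitch) Rx(roll)).
In Python, from rig import env gives the robot as it stands. The module is installed in compiled form; this text tells all that it offers.
- The arm moves only by the tool step_arm, never from a script. Its argument "increments" is a list of rows, each an object with "grip": the opening, from 0 (shut) to 1 (fully open); "linear": the shift along the tool's x, y, z each as a share of 0.15 m, from -1 to 1, a list of three; "dr": the turn, a rotation vector about the tool's x, y, z each as a share of 2 pi rad, from -1 to 1, a list of three. A call has exactly 8 rows; each row shifts and turns the commanded pose from where the row before left it, along the tool's axes as they then stand; what a row does not reach is not made up. A row lasts 1/12 s, in which the tool goes at most 41.7 mm and 7.16 degrees, less where a joint would pass 70% of its speed; a pose out of reach is approached as far as the arm can. A call with a number of a shift or a turn outside -1 to 1 is refused whole. A call with a gripper value outside its range is refused whole. The fingers move at their own pace and stop on an object; "squeeze" is the grip in N (left out, the last holds). Time passes only in rows, so rows that do not move let the fingers close, or fill a call up. It gives the time, the measured TCP pose, the force, the opening and the grip force at its end, in the units of the state.
- env.get_obs(): the state, without advancing time (a new reading comes with each control period).
- env.camera(name): name is "scene" or "top" or "wrist"; returns (picture, depth): 384x512x3 uint8, red, green, blue; 384x512 float32, m along the optical axis (not along the pixel's ray), 0 where there is no reading.
- env.calibration(name): a dict with "fov_y" (degrees; the focal length in pixels is half the picture's height over the tangent of half this angle, whatever the lens; pixels are square), "cx", "cy" (the principal point, pixels), "k1" (the pictures are not rectified: a ray, as slopes to the right and down, at radius r is drawn at 1 + k1 r^2 times it, then the intrinsics apply), "R" (3x3) and "t" (3): a world point X has camera coordinates R X + t; the wrist camera has in their place "mount" (4x4, takes a point from camera to tool coordinates, whose origin is the TCP and whose axes are the flange's). Camera axes: x right, y down, z forward; pixel columns grow to the right and rows downward; lengths in m; the calibration is good to about 2 mm. A picture is of the moment at which its call begins: read the wrist's pose just before it. calibration takes no time and is no camera call.
- env.sign_off(): hands the job in; it is judged then, once.
The state is a dict: "time": time; "q": joint angles; "dq": joint speeds; "joint_torque": joint torques, N m; "eef_pos": TCP position; "orientation": TCP orientation; "contact_force": force on the tool from outside, world axes, zero at the start; "ft_torque": the same for the moment, N m; "width": finger opening in m; "grasp_force": force on a finger pad.
Only numpy, scipy, OpenCV 4.12 (cv2) and the standard library are available. Lean on these libraries where they do the work, as an engineer would, in place of code of your own. Each camera call takes 0.05 s, during which the arm holds its last target. There are 200 camera calls.

## Working session

There is one attempt and no reset: what is moved stays moved. The work goes in short steps, Python scripts to look and compute and a tool call to move; the robot and the scene stay as the last step left them, time stands still between calls to the robot, and variables do not carry over. Pictures are saved under pics/ and viewed, at most 17 in all, crops included, and the job is handed in when it is done.

Besides the shell and the picture viewer there is one more tool, called after ">>>" as name(argument=value, ...), one argument or row to a line, values as JSON. step_arm: Moves the arm, as the interface text tells. Shift numbers are shares of 0.15 m and turn numbers shares of 2 pi rad, none past 1 either way. Its arguments: {"type":"object","properties":{"increments":{"type":"array"},"squeeze":{"type":"number"}},"required":["increments"]}

```bash
mkdir -p pics; cat > h.py <<'E'
import numpy as np, cv2
from rig import env
from scipy.spatial.transform import Rotation as Ro
def pose():
    o=env.get_obs(); T=np.eye(4); T[:3,:3]=Ro.from_euler('xyz',o['orientation']).as_matrix(); T[:3,3]=o['eef_pos']; return T
def cam(name):
    c=env.calibration(name)
    if name=='wrist': M=pose()@np.array(c['mount'])
    else:
        M=np.eye(4); R=np.array(c['R']); M[:3,:3]=R.T; M[:3,3]=-R.T@np.array(c['t'])
    im,d=env.camera(name)
    return dict(c=c,M=M,im=im,d=d)
def rays(k,uv):
    c=k['c']; uv=np.atleast_2d(np.array(uv,float)); f=192/np.tan(np.radians(c['fov_y'])/2)
    p=(uv-[c['cx'],c['cy']])/f; q=p.copy()
    for _ in range(20): q=p/(1+c['k1']*(q**2).sum(1,keepdims=True))
    return np.c_[q,np.ones(len(q))]
def onplane(k,uv,z):
    r=rays(k,uv)@k['M'][:3,:3].T; o=k['M'][:3,3]
    return o+r*((z-o[2])/r[:,2])[:,None]
def bydepth(k,uv):
    uv=np.atleast_2d(np.array(uv)).astype(int); d=k['d'][uv[:,1],uv[:,0]]
    return (rays(k,uv)*d[:,None])@k['M'][:3,:3].T+k['M'][:3,3]
def cloud(k):
    v,u=np.mgrid[0:384,0:512]; return bydepth(k,np.c_[u.ravel(),v.ravel()]).reshape(384,512,3)
def save(k,n): cv2.imwrite('pics/'+n+'.png',cv2.cvtColor(k['im'],cv2.COLOR_RGB2BGR))
E
python3 - <<'E'
from h import *
import pickle
print(env.get_obs(),env.grip_point_offset)
K={n:cam(n) for n in('scene','top','wrist')}
pickle.dump(K,open('k0.pkl','wb'))
for n in K: print(n,K[n]['M'].round(3).tolist(),K[n]['c']['fov_y'],K[n]['c']['k1'])
t=np.vstack([K['top']['im'],]); save(K['top'],'top0'); save(K['scene'],'scene0')
E
```

```text
{'time': 0.0, 'q': array([ 1.59670622e+00,  4.08066645e-02,  8.38116387e-02, -4.89919402e-04,
       -1.61549416e+00, -3.33670760e-01]), 'dq': array([-7.45623597e-05, -1.45923783e-03, -4.01717289e-04, -9.98298119e-04,
        7.90570052e-04, -8.08278970e-04]), 'joint_torque': array([-4.91141382e-04, -3.68203962e+01,  3.47425675e+01,  6.93245441e+00,
       -5.33902654e-03, -5.13717154e-06]), 'eef_pos': array([0.18158489, 0.57151745, 0.23027709]), 'orientation': array([ 3.13983286e+00, -9.19605191e-05, -3.07739306e-01]), 'contact_force': array([ 0.59219412, -0.44282691,  0.41623966]), 'ft_torque': array([0.01222064, 0.01181402, 0.06202938]), 'grasp_force': 0.0, 'width': 0.08532586278043088} 0.0187
scene [[0.106, 0.733, -0.672, 1.423], [0.994, -0.071, 0.079, -0.101], [0.011, -0.676, -0.736, 0.992], [0.0, 0.0, 0.0, 1.0]] 42.345152121418316 -0.04551844894626505
top [[-0.014, -0.995, 0.095, 0.518], [-1.0, 0.013, -0.016, 0.002], [0.015, -0.096, -0.995, 0.963], [0.0, 0.0, 0.0, 1.0]] 51.97854995420602 -0.10951309211939002
wrist [[-0.304, -0.911, -0.279, 0.253], [-0.953, 0.291, 0.087, 0.55], [0.002, 0.292, -0.956, 0.373], [0.0, 0.0, 0.0, 1.0]] 60.7661940932689 -0.01546664427651177
```

View pics/top0.png

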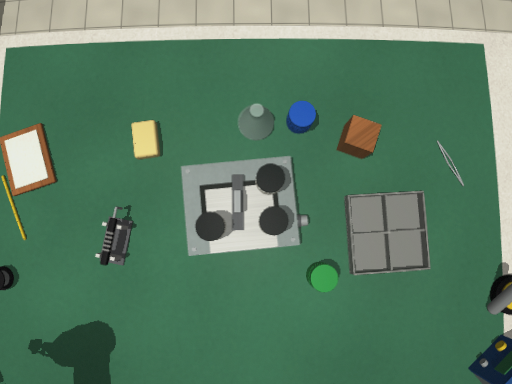

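View pics/scene0.png

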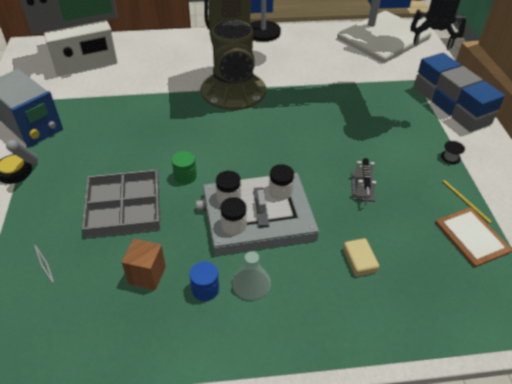

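Top view: housing around (240,205), with three jars at (270,178), (274,220) and (210,226). The weight is at (238,202), the connector at (304,221), the crate at (388,233) and the rest with the probe at (115,240). The green (324,278) and blue (302,117) look-alikes are to be left alone. The scene view agrees.

```bash
cat > m.py <<'E'
from h import *
import pickle
def big(m,n=1,amin=60):
    c,_=cv2.findContours(m.astype(np.uint8),cv2.RETR_EXTERNAL,cv2.CHAIN_APPROX_NONE)
    return sorted([x for x in c if cv2.contourArea(x)>amin],key=cv2.contourArea)[::-1][:n]
def hull_rect(P):
    (c,s,a)=cv2.minAreaRect((np.array(P)*1000).astype(np.float32)[:,:2]); return np.round(c,1),np.round(s,1),round(a,2)
E
python3 - <<'E'
from m import *
K=pickle.load(open('k0.pkl','rb'))
for n in('top','scene'):
    k=K[n]; P=cloud(k); k['P']=P; z=P[...,2]; ok=k['d']>0
    X,Y=P[...,0],P[...,1]
    hsv=cv2.cvtColor(k['im'],cv2.COLOR_RGB2HSV)
    reg=ok&(X>.3)&(X<.75)&(abs(Y)<.45)
    print(n,'bench z',np.median(z[reg&(z<.02)]))
    near=lambda cx,cy,r:reg&(np.hypot(X-cx,Y-cy)<r)
    # black caps: above housing
    m=reg&(z>.09)&(z<.135)&(k['im'].max(2)<70)
    for c in big(m,6):
        q=P[m&(cv2.drawContours(np.zeros(z.shape,np.uint8),[c],-1,1,-1)>0)]
        (u,v),r=cv2.minEnclosingCircle(c)
        print('cap',(u,v,r),'medz',np.median(q[:,2]).round(4),'c',onplane(k,[u,v],.11).round(4), q[:,:2].mean(0).round(4))
    m=reg&(z>.034)&(z<.046)
    for c in big(m,3,300):
        q=onplane(k,c[:,0],.04); print('h',hull_rect(q),np.median(z[cv2.drawContours(np.zeros(z.shape,np.uint8),[c],-1,1,-1)>0]))
    m=reg&(z>.031)&(z<.042)&(Y<-.18)
    for c in big(m,1,100):
        print('crate',hull_rect(onplane(k,c[:,0],.038)))
    m=reg&(z>.07)&(z<.09)&(k['im'].max(2)>0)
    print('weighttop?', [ (onplane(k,cv2.minAreaRect(c)[0],.084)[0].round(4).tolist(),cv2.minAreaRect(c)) for c in big(m,6,15)])
    m=reg&(z>.02)&(z<.075)&(Y>.18)&(X<.6)
    for c in big(m,2,30):
        q=P[cv2.drawContours(np.zeros(z.shape,np.uint8),[c],-1,1,-1)>0]; print('rest',hull_rect(q),np.percentile(q[:,2],[50,90,99]).round(4))
k=K['top']
cv2.imwrite('pics/c1.png',np.hstack([cv2.resize(cv2.cvtColor(k['im'][195:275,85:145],cv2.COLOR_RGB2BGR),(390,520),interpolation=2),cv2.resize(cv2.cvtColor(K['scene']['im'][150:210,345:390],cv2.COLOR_RGB2BGR),(390,520),interpolation=2)]))
E
```

```text
top bench z 0.0013805975244790547
cap (209.56971740722656, 225.74502563476562, 14.484851837158203) medz 0.1105 c [[0.5272 0.0829 0.11  ]] [0.5266 0.0827]
cap (273.3333435058594, 220.0, 14.47229290008545) medz 0.1107 c [[ 0.5378 -0.0551  0.11  ]] [ 0.5371 -0.0557]
cap (270.390625, 177.59375, 14.440888404846191) medz 0.1106 c [[ 0.6304 -0.0504  0.11  ]] [ 0.6303 -0.0499]Traceback (most recent call last):
  File "<stdin>", line 18, in <module>
  File "m.py", line 7, in hull_rect
    (c,s,a)=cv2.minAreaRect((np.array(P)*1000).astype(np.float32)[:,:2]); return np.round(c,1),np.round(s,1),round(a,2)
            ~~~~~~~~~~~~~~~^^^^^^^^^^^^^^^^^^^^^^^^^^^^^^^^^^^^^^^^^^^^^
cv2.error: OpenCV(4.12.0) /io/opencv/modules/imgproc/src/convhull.cpp:143: error: (-215:Assertion failed) total >= 0 && (depth == CV_32F || depth == CV_32S) in function 'convexHull'
```

```bash
sed -i 's/cv2.minAreaRect((np.array(P)\*1000).astype(np.float32)\[:,:2\])/cv2.minAreaRect(np.ascontiguousarray(np.array(P)[:,:2]*1000,dtype=np.float32))/' m.py
cat > a.py <<'E'
from m import *
K=pickle.load(open('k0.pkl','rb'))
for n in('top','scene'):
    k=K[n]; P=cloud(k); z=P[...,2]; ok=k['d']>0
    X,Y=P[...,0],P[...,1]; fill=lambda c:cv2.drawContours(np.zeros(z.shape,np.uint8),[c],-1,1,-1)>0
    reg=ok&(X>.3)&(X<.75)&(abs(Y)<.45)
    print(n,'bench z',np.median(z[reg&(z<.02)]))
    m=reg&(z>.09)&(z<.135)&(k['im'].max(2)<70)
    for c in big(m,6):
        (u,v),r=cv2.minEnclosingCircle(c); q=P[m&fill(c)&(z>.107)]
        print('cap',round(u),round(v),round(r,1),'medz',np.median(q[:,2]).round(4),'c',onplane(k,[u,v],.11).round(4), q[:,:2].mean(0).round(4))
    m=reg&(z>.034)&(z<.046)
    for c in big(m,3,300):
        q=onplane(k,c[:,0],.04); print('h',hull_rect(q),np.median(z[fill(c)]))
    m=reg&(z>.031)&(z<.042)&(Y<-.18)
    for c in big(m,1,100): print('crate',hull_rect(onplane(k,c[:,0],.038)))
    m=reg&(z>.07)&(z<.09)
    for c in big(m,8,12): print('z70-90',np.round(cv2.minAreaRect(c)[0]),hull_rect(P[fill(c)&m]),np.median(z[fill(c)&m]).round(4))
    m=reg&(z>.02)&(z<.075)&(Y>.18)&(X<.6)
    for c in big(m,2,30):
        q=P[fill(c)&m]; print('rest',hull_rect(q),np.percentile(q[:,2],[50,90,99]).round(4))
k=K['top']
cv2.imwrite('pics/c1.png',np.hstack([cv2.resize(cv2.cvtColor(k['im'][195:275,85:145],cv2.COLOR_RGB2BGR),(390,520),interpolation=2),cv2.resize(cv2.cvtColor(K['scene']['im'][150:210,345:390],cv2.COLOR_RGB2BGR),(390,520),interpolation=2)]))
E
python3 a.py
```

```text
top bench z 0.0013805975244790547
cap 210 226 14.5 medz 0.1106 c [[0.5272 0.0829 0.11  ]] [0.5266 0.0829]
cap 273 220 14.5 medz 0.1107 c [[ 0.5378 -0.0551  0.11  ]] [ 0.5371 -0.0557]
cap 270 178 14.4 medz 0.1106 c [[ 0.6304 -0.0504  0.11  ]] [ 0.6305 -0.0498]
h (array([577.3,   7.1]), array([212.9, 284.7]), 4.8) 0.04135465523266807
h (array([ 506.6, -334.9]), array([191.3, 191.9]), 2.12) 0.006832052837665192
crate (array([ 506.6, -335.4]), array([191.7, 192.8]), 2.12)
z70-90 [324. 278.] (array([ 406.8, -169.3]), array([59.6, 60.7]), 44.16) 0.0713
z70-90 [236. 200.] (array([583.2,  24.9]), array([15.8, 47.5]), 89.57) 0.0842
z70-90 [360. 141.] (array([ 718.2, -261. ]), array([70. , 40.1]), 68.67) 0.086
rest (array([507.9, 320.7]), array([ 47.5, 138.4]), 78.57) [0.0597 0.0628 0.0643]
scene bench z 0.0003972701202318296
cap 233 209 12.7 medz 0.1096 c [[ 0.6405 -0.0519  0.11  ]] [ 0.6338 -0.0508]
cap 228 181 12.5 medz 0.1094 c [[ 0.5481 -0.0569  0.11  ]] [ 0.5396 -0.0561]
cap 282 175 12.0 medz 0.1094 c [[0.5365 0.0809 0.11  ]] [0.5299 0.0823]
h (array([582. ,  15.2]), array([219.5, 269.5]), 4.84) 0.03962748835866142
crate (array([ 511.5, -336.2]), array([196.7, 191.8]), 2.46)
z70-90 [143. 250.] (array([ 730.2, -264. ]), array([73. , 61.2]), 70.18) 0.0884
z70-90 [234. 221.] (array([653.1, -52.1]), array([60.9, 24.4]), 83.31) 0.0804
z70-90 [281. 186.] (array([545.6,  78.6]), array([63.1, 29.5]), 75.62) 0.0795
z70-90 [228. 192.] (array([554.5, -55.6]), array([64.4, 32.8]), 87.97) 0.0805
z70-90 [262. 198.] (array([582.9,  24.3]), array([51.2, 15.8]), 0.08) 0.083
rest (array([509.2, 318.7]), array([ 46.6, 140.4]), 78.16) [0.0534 0.0616 0.0637]
```

View pics/c1.png

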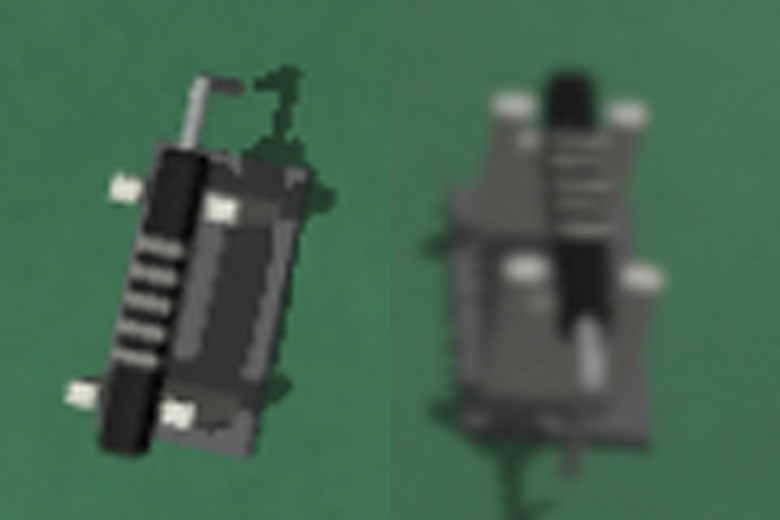

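Measured so far, from two views that agree to about 3 mm: jar A (.527,.083), jar B (.538,-.056), jar C (.631,-.050), with cap tops at .110 m. The weight's fin is at (.583,.0245), top .084 m, yaw about 0. Housing yaw is about 4.8° and the crate is at (.508,-.335). The probe crop shows the handle in both notches with its tip toward +x.

I'll move over the weight first.

>>> step_arm(
  increments=[
    {"grip":1,"linear":[0,0,0],"dr":[0,0,-0.0165]},
    {"grip":1,"linear":[0,0,0],"dr":[0,0,-0.0165]},
    {"grip":1,"linear":[0,0,0],"dr":[0,0,-0.016]},
    {"grip":0.6,"linear":[0.157,0.2145,0],"dr":[0,0,0]},
    {"grip":0.6,"linear":[0.157,0.2145,0],"dr":[0,0,0]},
    {"grip":0.6,"linear":[0.157,0.2145,0],"dr":[0,0,0]},
    {"grip":0.6,"linear":[0.157,0.2145,0],"dr":[0,0,0]},
    {"grip":0.6,"linear":[0.157,0.2145,0],"dr":[0,0,0]},
  ],
  squeeze=40,
)

```text
time: 0.82
eef_pos: [0.3001, 0.4093, 0.231]
orientation: [3.141, 0.0, 0.001]
contact_force: [1.0, 0.1, -0.4]
width: 0.0513
grasp_force: 0.0
```

>>> step_arm(
  increments=[
    {"grip":0.6,"linear":[0.157,0.2145,0],"dr":[0,0,0]},
    {"grip":0.6,"linear":[0.157,0.2145,0],"dr":[0,0,0]},
    {"grip":0.6,"linear":[0.157,0.2145,0],"dr":[0,0,0]},
    {"grip":0.6,"linear":[0.157,0.2145,0],"dr":[0,0,0]},
    {"grip":0.6,"linear":[0.157,0.2145,0],"dr":[0,0,0]},
    {"grip":0.6,"linear":[0.157,0.2145,0],"dr":[0,0,0]},
    {"grip":0.6,"linear":[0.157,0.2145,0],"dr":[0,0,0]},
    {"grip":0.6,"linear":[0.157,0.2145,0],"dr":[0,0,0]},
  ],
)

```text
time: 1.48
eef_pos: [0.4886, 0.1517, 0.2313]
orientation: [-3.141, -0.0, 0.0]
contact_force: [0.7, 1.1, 0.1]
width: 0.0515
grasp_force: 0.0
```

>>> step_arm(
  increments=[
    {"grip":0.6,"linear":[0.157,0.2145,0],"dr":[0,0,0]},
    {"grip":0.6,"linear":[0.157,0.2145,0],"dr":[0,0,0]},
    {"grip":0.6,"linear":[0.157,0.2145,0],"dr":[0,0,0]},
    {"grip":0.6,"linear":[0.157,0.2145,0],"dr":[0,0,0]},
    {"grip":0.6,"linear":[0,0,0],"dr":[0,0,0]},
    {"grip":0.6,"linear":[0,0,0],"dr":[0,0,0]},
    {"grip":0.6,"linear":[0,0,0],"dr":[0,0,0]},
    {"grip":0.6,"linear":[0,0,0],"dr":[0,0,0]},
  ],
)

```text
time: 2.15
eef_pos: [0.5818, 0.0256, 0.2314]
orientation: [-3.141, -0.0, 0.001]
contact_force: [-0.5, -0.5, 0.6]
width: 0.0513
grasp_force: 0.0
```

```bash
cat > look.py <<'E'
from m import *
import sys
T=pose(); print('tcp',T[:3,3].round(4))
for n in sys.argv[1:]:
    k=cam(n); P=cloud(k); z=P[...,2]; X,Y=P[...,0],P[...,1]
    fill=lambda c:cv2.drawContours(np.zeros(z.shape,np.uint8),[c],-1,1,-1)>0
    g=T[:3,3]
    reg=(k['d']>0)&(X>.3)&(X<.75)&(Y>-.5)&(Y<.45)
    dark=k['im'].max(2)<70
    for h in(.11,.075):
        m=reg&dark&(abs(z-h)<.008)
        for c in big(m,6,150):
            (u,v),r=cv2.minEnclosingCircle(c); q=P[m&fill(c)]
            a=onplane(k,[[u,v],[u+r,v]],np.median(q[:,2])); print(n,'cap px',round(u),round(v),'z',np.median(q[:,2]).round(4),'c',a[0,:2].round(4),'r',np.hypot(*(a[1]-a[0])[:2]).round(4))
    m=reg&(abs(z-.084)<.007)&~dark
    for c in big(m,8,12): print(n,'fin?',hull_rect(P[fill(c)&m]),np.median(z[fill(c)&m]).round(4))
    pickle.dump(k,open('last_%s.pkl'%n,'wb')); save(k,'last_'+n)
E
python3 look.py top wrist
```

```text
tcp [0.5818 0.0256 0.2314]
top cap px 273 220 z 0.1108 c [ 0.5377 -0.055 ] r 0.0314
top cap px 210 226 z 0.1106 c [0.5265 0.0821] r 0.0309
top cap px 273 178 z 0.1106 c [ 0.6304 -0.0561] r 0.0297
top fin? (array([ 728.9, -264.9]), array([70.2, 62.4]), 70.49) 0.0897
wrist cap px 349 123 z 0.1103 c [ 0.633  -0.0478] r 0.033
wrist cap px 346 230 z 0.1102 c [ 0.541 -0.053] r 0.0317
wrist cap px 191 242 z 0.1102 c [0.5298 0.0832] r 0.0313
wrist fin? (array([583. ,  25.1]), array([15.9, 49.9]), 89.78) 0.084
wrist fin? (array([553.7, -44.5]), array([26.4, 63.2]), 31.9) 0.0846
wrist fin? (array([544.8,  76.4]), array([63. , 26.6]), 66.08) 0.0844
wrist fin? (array([638.2, -26.1]), array([15.9, 54.1]), 72.94) 0.0833
```

View pics/last_wrist.png

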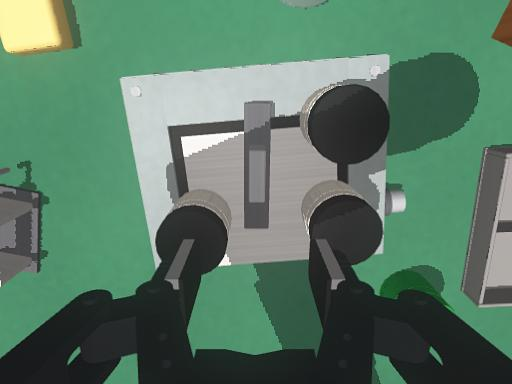

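The wrist view shows the fin at (257,170), clear of the jars and between the fingers. I'll go down and grip it.

>>> step_arm(
  increments=[
    {"grip":0.6,"linear":[0.008,0.005,0.18],"dr":[0,0,0]},
    {"grip":0.6,"linear":[0,0,0.18],"dr":[0,0,0]},
    {"grip":0.6,"linear":[0,0,0.18],"dr":[0,0,0]},
    {"grip":0.6,"linear":[0,0,0.18],"dr":[0,0,0]},
    {"grip":0.6,"linear":[0,0,0.18],"dr":[0,0,0]},
    {"grip":0.6,"linear":[0,0,0.15],"dr":[0,0,0]},
    {"grip":0.6,"linear":[0,0,0.07],"dr":[0,0,0]},
    {"grip":0.6,"linear":[0,0,0.04],"dr":[0,0,0]},
  ],
)

```text
time: 2.92
eef_pos: [0.5824, 0.0246, 0.0559]
orientation: [3.141, 0.002, 0.001]
contact_force: [-0.4, -0.8, 0.5]
width: 0.0515
grasp_force: 0.0
```

>>> step_arm(
  increments=[
    {"grip":0,"linear":[0,0,0],"dr":[0,0,0]},
    {"grip":0,"linear":[0,0,0],"dr":[0,0,0]},
    {"grip":0,"linear":[0,0,0],"dr":[0,0,0]},
    {"grip":0,"linear":[0,0,0],"dr":[0,0,0]},
    {"grip":0,"linear":[0,0,0],"dr":[0,0,0]},
    {"grip":0,"linear":[0,0,0],"dr":[0,0,0]},
    {"grip":0,"linear":[0,0,-0.02],"dr":[0,0,0]},
    {"grip":0,"linear":[0,0,-0.05],"dr":[0,0,0]},
  ],
)

```text
time: 3.58
eef_pos: [0.5818, 0.0241, 0.0658]
orientation: [-3.141, 0.004, -0.0]
contact_force: [0.1, 0.3, -5.7]
width: 0.0154
grasp_force: 41.3
```

>>> step_arm(
  increments=[
    {"grip":0,"linear":[0,0,-0.116],"dr":[0,0,0]},
    {"grip":0,"linear":[0,0,-0.116],"dr":[0,0,0]},
    {"grip":0,"linear":[0,0,-0.116],"dr":[0,0,0]},
    {"grip":0,"linear":[0,0,-0.116],"dr":[0,0,0]},
    {"grip":0,"linear":[0,0,-0.116],"dr":[0,0,0]},
    {"grip":0,"linear":[0,0,-0.116],"dr":[0,0,0]},
    {"grip":0,"linear":[-0.108,-0.131,0],"dr":[0,0,0]},
    {"grip":0,"linear":[-0.108,-0.131,0],"dr":[0,0,0]},
  ],
)

```text
time: 4.25
eef_pos: [0.5507, 0.0633, 0.1726]
orientation: [-3.141, 0.0, -0.002]
contact_force: [0.2, 1.1, -5.2]
width: 0.0154
grasp_force: 41.4
```

>>> step_arm(
  increments=[
    {"grip":0,"linear":[-0.108,-0.131,0],"dr":[0,0,0]},
    {"grip":0,"linear":[-0.108,-0.131,0],"dr":[0,0,0]},
    {"grip":0,"linear":[-0.108,-0.131,0],"dr":[0,0,0]},
    {"grip":0,"linear":[-0.108,-0.131,0],"dr":[0,0,0]},
    {"grip":0,"linear":[-0.108,-0.131,0],"dr":[0,0,0]},
    {"grip":0,"linear":[-0.108,-0.131,0],"dr":[0,0,0]},
    {"grip":0,"linear":[-0.108,-0.131,0],"dr":[0,0,0]},
    {"grip":0,"linear":[-0.108,-0.131,0],"dr":[0,0,0]},
  ],
)

```text
time: 4.92
eef_pos: [0.4198, 0.2211, 0.1716]
orientation: [3.141, 0.002, -0.0]
contact_force: [0.6, 1.0, -5.2]
width: 0.0153
grasp_force: 41.4
```

>>> step_arm(
  increments=[
    {"grip":0,"linear":[0,0,0],"dr":[0,0,0]},
    {"grip":0,"linear":[0,0,0.15],"dr":[0,0,0]},
    {"grip":0,"linear":[0,0,0.16],"dr":[0,0,0]},
    {"grip":0,"linear":[0,0,0.16],"dr":[0,0,0]},
    {"grip":0,"linear":[0,0,0.16],"dr":[0,0,0]},
    {"grip":0,"linear":[0,0,0.16],"dr":[0,0,0]},
    {"grip":0,"linear":[0,0,0.1],"dr":[0,0,0]},
    {"grip":0,"linear":[0,0,0.04],"dr":[0,0,0]},
  ],
)

```text
time: 5.58
eef_pos: [0.4195, 0.2189, 0.0291]
orientation: [3.138, 0.005, -0.001]
contact_force: [-0.5, -0.9, -5.4]
width: 0.0153
grasp_force: 41.2
```

```bash
python3 look.py scene top
```

```text
tcp [0.4195 0.2189 0.0291]
scene cap px 233 208 z 0.1093 c [ 0.6373 -0.0513] r 0.0298
scene cap px 228 180 z 0.1092 c [ 0.5439 -0.0564] r 0.0303
scene cap px 282 173 z 0.1093 c [0.5302 0.0831] r 0.0311
scene fin? (array([ 730. , -264.5]), array([72.3, 60.6]), 70.69) 0.0889
scene fin? (array([555.8, -55.5]), array([64.2, 35.8]), 88.2) 0.0847
scene fin? (array([653.5, -52. ]), array([60.7, 28. ]), 83.48) 0.0842
scene fin? (array([548.1,  78.8]), array([62.4, 26.4]), 78.25) 0.084
top cap px 209 226 z 0.1105 c [0.5271 0.0836] r 0.0312
top cap px 273 220 z 0.1107 c [ 0.5377 -0.0551] r 0.0314
top cap px 270 178 z 0.1107 c [ 0.6301 -0.0497] r 0.031
top fin? (array([ 727.8, -264.2]), array([71.4, 61.1]), 71.99) 0.0898
```

View pics/last_scene.png

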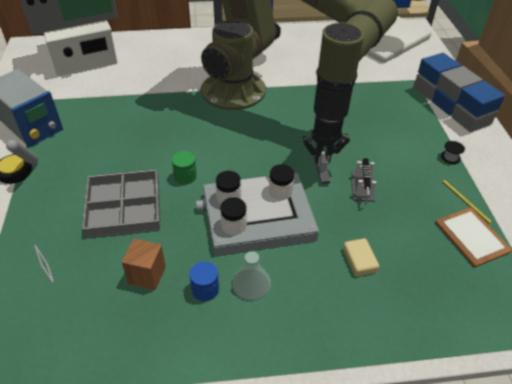

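Scene view: the weight hangs level just above the bench at (323,165), with free bench beneath it.

>>> step_arm(
  increments=[
    {"grip":0,"linear":[0,0,0.02],"dr":[0,0,0]},
    {"grip":0,"linear":[0,0,0.02],"dr":[0,0,0]},
    {"grip":0,"linear":[0,0,0.02],"dr":[0,0,0]},
    {"grip":0,"linear":[0,0,0.01],"dr":[0,0,0]},
    {"grip":0,"linear":[0,0,0.007],"dr":[0,0,0]},
    {"grip":0,"linear":[0,0,0.003],"dr":[0,0,0]},
    {"grip":0,"linear":[0,0,0],"dr":[0,0,0]},
    {"grip":0,"linear":[0,0,0],"dr":[0,0,0]},
  ],
)

```text
time: 6.35
eef_pos: [0.4214, 0.2206, 0.0208]
orientation: [3.142, -0.0, 0.0]
contact_force: [-0.9, -0.6, -5.1]
width: 0.0153
grasp_force: 41.4
```

>>> step_arm(
  increments=[
    {"grip":0,"linear":[0,0,0.007],"dr":[0,0,0]},
    {"grip":0,"linear":[0,0,0.007],"dr":[0,0,0]},
    {"grip":0,"linear":[0,0,0.006],"dr":[0,0,0]},
    {"grip":0,"linear":[0,0,0.006],"dr":[0,0,0]},
    {"grip":0,"linear":[0,0,0.004],"dr":[0,0,0]},
    {"grip":0,"linear":[0,0,0],"dr":[0,0,0]},
    {"grip":0,"linear":[0,0,0],"dr":[0,0,0]},
    {"grip":0,"linear":[0,0,0],"dr":[0,0,0]},
  ],
)

```text
time: 7.02
eef_pos: [0.4215, 0.2206, 0.0194]
orientation: [3.141, -0.001, 0.001]
contact_force: [-13.6, -4.5, 15.9]
width: 0.015
grasp_force: 44.4
```

The weight touched down with about 20 N net upward. I'll release it, lift, and go to jar B.

>>> step_arm(
  increments=[
    {"grip":0.6,"linear":[0,0,0],"dr":[0,0,0]},
    {"grip":0.6,"linear":[0,0,0],"dr":[0,0,0]},
    {"grip":0.6,"linear":[0,0,0],"dr":[0,0,0]},
    {"grip":0.6,"linear":[0,0,0],"dr":[0,0,0]},
    {"grip":0.6,"linear":[0,0,-0.1],"dr":[0,0,0]},
    {"grip":0.6,"linear":[0,0,-0.17],"dr":[0,0,0]},
    {"grip":0.6,"linear":[0,0,-0.2],"dr":[0,0,0]},
    {"grip":0.6,"linear":[0,0,-0.2],"dr":[0,0,0]},
  ],
)

```text
time: 7.68
eef_pos: [0.4212, 0.2201, 0.1175]
orientation: [3.14, 0.0, 0.0]
contact_force: [0.8, 0.1, 0.3]
width: 0.0511
grasp_force: 0.0
```

>>> step_arm(
  increments=[
    {"grip":0.6,"linear":[0,0,-0.2],"dr":[0,0,0]},
    {"grip":1,"linear":[0,0,-0.2],"dr":[0,0,0]},
    {"grip":1,"linear":[0.087,0.2034,0],"dr":[0,0,0]},
    {"grip":1,"linear":[0.087,0.2034,0],"dr":[0,0,0]},
    {"grip":1,"linear":[0.087,0.2034,0],"dr":[0,0,0]},
    {"grip":1,"linear":[0.087,0.2034,0],"dr":[0,0,0]},
    {"grip":1,"linear":[0.087,0.2034,0],"dr":[0,0,0]},
    {"grip":1,"linear":[0.087,0.2034,0],"dr":[0,0,0]},
  ],
)

```text
time: 8.35
eef_pos: [0.5002, 0.0359, 0.1768]
orientation: [3.141, -0.001, 0.0]
contact_force: [0.4, -0.3, 0.6]
width: 0.086
grasp_force: 0.0
```

>>> step_arm(
  increments=[
    {"grip":1,"linear":[0.087,0.2034,0],"dr":[0,0,0]},
    {"grip":1,"linear":[0.087,0.2034,0],"dr":[0,0,0]},
    {"grip":1,"linear":[0.087,0.2034,0],"dr":[0,0,0]},
    {"grip":1,"linear":[0,0,0],"dr":[0,0,0]},
    {"grip":1,"linear":[0,0,0],"dr":[0,0,0]},
    {"grip":1,"linear":[0,0,0],"dr":[0,0,0]},
    {"grip":1,"linear":[0,0,0],"dr":[0,0,0]},
    {"grip":1,"linear":[0,0,0],"dr":[0,0,0]},
  ],
)

```text
time: 9.02
eef_pos: [0.5387, -0.053, 0.1769]
orientation: [-3.142, -0.0, 0.002]
contact_force: [0.4, 0.3, -0.4]
width: 0.0852
grasp_force: 0.0
```

```bash
python3 look.py top wrist scene
```

```text
tcp [ 0.5387 -0.053   0.1769]
top fin? (array([ 727.5, -264.3]), array([71.2, 62.6]), 74.05) 0.0897
wrist cap px 251 60 z 0.1103 c [ 0.6321 -0.0498] r 0.0335
wrist cap px 259 206 z 0.1102 c [ 0.5395 -0.0547] r 0.0313
wrist cap px 62 218 z 0.1103 c [0.5301 0.0813] r 0.0342
wrist fin? (array([536.3,  67.7]), array([62.6, 27.5]), 30.3) 0.0844
wrist fin? (array([560.4, -56.5]), array([57.2, 17.7]), 85.35) 0.0842
scene cap px 233 208 z 0.1092 c [ 0.6372 -0.051 ] r 0.0302
scene cap px 228 180 z 0.1092 c [ 0.5415 -0.056 ] r 0.0308
scene cap px 282 174 z 0.1093 c [0.5323 0.0815] r 0.0301
scene fin? (array([ 730.9, -265.2]), array([72.6, 62.7]), 70.73) 0.0887
scene fin? (array([652.5, -51.8]), array([60.6, 25.9]), 83.81) 0.0839
scene fin? (array([556.2, -55.1]), array([63.9, 32.7]), 89.33) 0.0835
scene fin? (array([549.2,  79.9]), array([59.4, 23. ]), 78.98) 0.0838
```

View pics/last_scene.png

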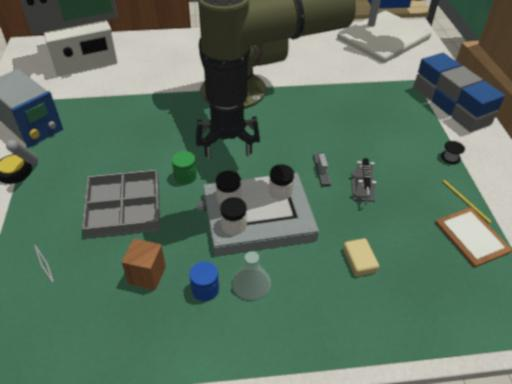

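The weight stands flat on the bench at (322,168). I'll lower onto jar B and grip it.

>>> step_arm(
  increments=[
    {"grip":1,"linear":[0.005,0.01,0.12],"dr":[0,0,0]},
    {"grip":1,"linear":[0,0,0.14],"dr":[0,0,0]},
    {"grip":1,"linear":[0,0,0.14],"dr":[0,0,0]},
    {"grip":1,"linear":[0,0,0.14],"dr":[0,0,0]},
    {"grip":1,"linear":[0,0,0.09],"dr":[0,0,0]},
    {"grip":1,"linear":[0,0,0.043],"dr":[0,0,0]},
    {"grip":1,"linear":[0,0,0],"dr":[0,0,0]},
    {"grip":0.3,"linear":[0,0,0],"dr":[0,0,0]},
  ],
)

```text
time: 9.83
eef_pos: [0.5399, -0.0554, 0.0765]
orientation: [3.141, -0.001, 0.001]
contact_force: [0.0, 0.1, 0.5]
width: 0.0752
grasp_force: 0.0
```

>>> step_arm(
  increments=[
    {"grip":0.3,"linear":[0,0,0],"dr":[0,0,0]},
    {"grip":0.3,"linear":[0,0,0],"dr":[0,0,0]},
    {"grip":0.3,"linear":[0,0,0],"dr":[0,0,0]},
    {"grip":0.3,"linear":[0,0,0],"dr":[0,0,0]},
    {"grip":0.3,"linear":[0,0,-0.02],"dr":[0,0,0]},
    {"grip":0.3,"linear":[0,0,-0.05],"dr":[0,0,0]},
    {"grip":0.3,"linear":[0,0,-0.1],"dr":[0,0,0]},
    {"grip":0.3,"linear":[0,0,-0.1],"dr":[0,0,0]},
  ],
)

```text
time: 10.5
eef_pos: [0.5387, -0.0555, 0.1158]
orientation: [3.141, 0.003, -0.0]
contact_force: [0.6, -1.0, -1.0]
width: 0.0629
grasp_force: 44.5
```

>>> step_arm(
  increments=[
    {"grip":0.3,"linear":[0,0,-0.1],"dr":[0,0,0]},
    {"grip":0.3,"linear":[0,0,-0.1],"dr":[0,0,0]},
    {"grip":0.3,"linear":[0.011,0.15,0],"dr":[0,0,0]},
    {"grip":0.3,"linear":[0.011,0.226,0],"dr":[0,0,0]},
    {"grip":0.3,"linear":[0.011,0.226,0],"dr":[0,0,0]},
    {"grip":0.3,"linear":[0.011,0.226,0],"dr":[0,0,0]},
    {"grip":0.3,"linear":[0.011,0.226,0],"dr":[0,0,0]},
    {"grip":0.3,"linear":[0.011,0.226,0],"dr":[0,0,0]},
  ],
)

```text
time: 11.17
eef_pos: [0.549, -0.2488, 0.146]
orientation: [-3.141, 0.001, 0.0]
contact_force: [0.8, 0.7, -2.4]
width: 0.0633
grasp_force: 44.7
```

>>> step_arm(
  increments=[
    {"grip":0.3,"linear":[0.011,0.226,0],"dr":[0,0,0]},
    {"grip":0.3,"linear":[0.011,0.226,0],"dr":[0,0,0]},
    {"grip":0.3,"linear":[0.011,0.226,0],"dr":[0,0,0]},
    {"grip":0.3,"linear":[0.011,0.205,0],"dr":[0,0,0]},
    {"grip":0.3,"linear":[0,0,0],"dr":[0,0,0]},
    {"grip":0.3,"linear":[0,0,0],"dr":[0,0,0]},
    {"grip":0.3,"linear":[0,0,0.15],"dr":[0,0,0]},
    {"grip":0.3,"linear":[0,0,0.15],"dr":[0,0,0]},
  ],
)

```text
time: 11.83
eef_pos: [0.557, -0.3797, 0.1025]
orientation: [3.141, -0.003, 0.001]
contact_force: [-0.4, 0.0, -2.6]
width: 0.063
grasp_force: 45.1
```

```bash
python3 look.py top wrist
```

```text
tcp [ 0.557  -0.3797  0.1025]
top cap px 209 226 z 0.1106 c [0.5272 0.0835] r 0.0311
top cap px 270 178 z 0.1108 c [ 0.6301 -0.0497] r 0.031
wrist cap px 254 244 z 0.1145 c [ 0.5695 -0.3764] r 0.0261
wrist fin? (array([ 575.3, -375.4]), array([17.5, 57.1]), 2.18) 0.0845
```

View pics/last_wrist.png

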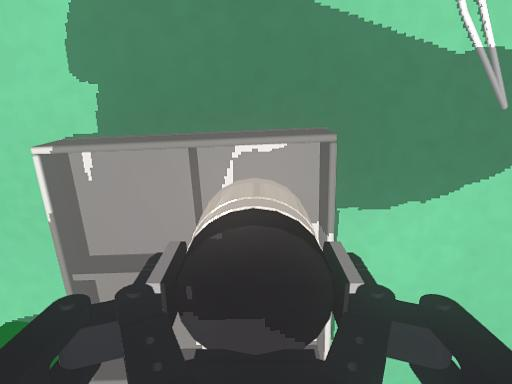

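The wrist view shows the jar upright above the far-right cell, between the divider at (195,200) and the wall at (328,200). I'll lower it.

>>> step_arm(
  increments=[
    {"grip":0.3,"linear":[0,0,0.1],"dr":[0,0,0]},
    {"grip":0.3,"linear":[0,0,0.1],"dr":[0,0,0]},
    {"grip":0.3,"linear":[0,0,0.08],"dr":[0,0,0]},
    {"grip":0.3,"linear":[0,0,0.06],"dr":[0,0,0]},
    {"grip":0.3,"linear":[0,0,0.02],"dr":[0,0,0]},
    {"grip":0.3,"linear":[0,0,0.01],"dr":[0,0,0]},
    {"grip":0.3,"linear":[0,0,0],"dr":[0,0,0]},
    {"grip":0.3,"linear":[0,0,0],"dr":[0,0,0]},
  ],
)

```text
time: 12.6
eef_pos: [0.5565, -0.3802, 0.0469]
orientation: [3.141, -0.001, 0.0]
contact_force: [-0.2, 0.7, -2.4]
width: 0.0633
grasp_force: 45.1
```

>>> step_arm(
  increments=[
    {"grip":0.3,"linear":[0,0,0.007],"dr":[0,0,0]},
    {"grip":0.3,"linear":[0,0,0.007],"dr":[0,0,0]},
    {"grip":0.3,"linear":[0,0,0.007],"dr":[0,0,0]},
    {"grip":0.3,"linear":[0,0,0.005],"dr":[0,0,0]},
    {"grip":0.3,"linear":[0,0,0],"dr":[0,0,0]},
    {"grip":0.3,"linear":[0,0,0],"dr":[0,0,0]},
    {"grip":0.3,"linear":[0,0,0],"dr":[0,0,0]},
    {"grip":0.3,"linear":[0,0,0],"dr":[0,0,0]},
  ],
)

```text
time: 13.27
eef_pos: [0.5562, -0.3801, 0.0427]
orientation: [3.141, -0.0, 0.0]
contact_force: [-3.0, 1.4, 3.2]
width: 0.063
grasp_force: 45.6
```

>>> step_arm(
  increments=[
    {"grip":0.9,"linear":[0,0,0],"dr":[0,0,0]},
    {"grip":0.9,"linear":[0,0,0],"dr":[0,0,0]},
    {"grip":0.9,"linear":[0,0,0],"dr":[0,0,0]},
    {"grip":0.9,"linear":[0,0,-0.1],"dr":[0,0,0]},
    {"grip":0.9,"linear":[0,0,-0.15],"dr":[0,0,0]},
    {"grip":0.9,"linear":[0,0,-0.2],"dr":[0,0,0]},
    {"grip":0.9,"linear":[0,0,-0.22],"dr":[0,0,0]},
    {"grip":1,"linear":[0,0,-0.22],"dr":[0,0,0]},
  ],
)

```text
time: 13.93
eef_pos: [0.5558, -0.3799, 0.1762]
orientation: [-3.142, 0.001, 0.0]
contact_force: [0.8, -1.0, -0.7]
width: 0.0849
grasp_force: 0.0
```

>>> step_arm(
  increments=[
    {"grip":1,"linear":[0.057,-0.244,0],"dr":[0,0,0]},
    {"grip":1,"linear":[0.057,-0.244,0],"dr":[0,0,0]},
    {"grip":1,"linear":[0.057,-0.244,0],"dr":[0,0,0]},
    {"grip":1,"linear":[0.057,-0.244,0],"dr":[0,0,0]},
    {"grip":1,"linear":[0.057,-0.244,0],"dr":[0,0,0]},
    {"grip":1,"linear":[0.057,-0.244,0],"dr":[0,0,0]},
    {"grip":1,"linear":[0.057,-0.244,0],"dr":[0,0,0]},
    {"grip":1,"linear":[0.057,-0.244,0],"dr":[0,0,0]},
  ],
)

```text
time: 14.6
eef_pos: [0.6247, -0.0853, 0.1754]
orientation: [3.142, -0.0, 0.0]
contact_force: [0.3, -1.1, -0.6]
width: 0.0853
grasp_force: 0.0
```

>>> step_arm(
  increments=[
    {"grip":1,"linear":[0.057,-0.244,0],"dr":[0,0,0]},
    {"grip":1,"linear":[0,0,0],"dr":[0,0,0]},
    {"grip":1,"linear":[0,0,0],"dr":[0,0,0]},
    {"grip":1,"linear":[0,0,0],"dr":[0,0,0]},
    {"grip":1,"linear":[0,0,0],"dr":[0,0,0]},
    {"grip":1,"linear":[0,0,0],"dr":[0,0,0]},
    {"grip":1,"linear":[0,0,0],"dr":[0,0,0]},
    {"grip":1,"linear":[0,0,0],"dr":[0,0,0]},
  ],
)

```text
time: 15.27
eef_pos: [0.6329, -0.0514, 0.1755]
orientation: [3.142, -0.0, -0.001]
contact_force: [-0.0, -0.3, -0.5]
width: 0.0856
grasp_force: 0.0
```

```bash
python3 look.py top wrist scene
```

```text
tcp [ 0.6329 -0.0514  0.1755]
top cap px 209 226 z 0.1104 c [0.5272 0.0835] r 0.0311
top cap px 269 180 z 0.1107 c [ 0.6239 -0.0472] r 0.0295
top cap px 412 212 z 0.0758 c [ 0.5525 -0.378 ] r 0.0346
top fin? (array([ 728.8, -264.3]), array([71.2, 63.1]), 71.09) 0.0898
wrist cap px 253 207 z 0.1102 c [ 0.6335 -0.0492] r 0.0312
wrist cap px 66 307 z 0.1096 c [0.5535 0.0914] r 0.018
wrist fin? (array([556.2,  90.4]), array([ 5.3, 31.7]), 11.52) 0.0845
wrist fin? (array([ 719.3, -224.4]), array([22.8,  9.8]), 8.64) 0.0819
wrist fin? (array([653.9, -49.1]), array([19.6, 59.2]), 0.21) 0.0841
scene cap px 233 208 z 0.1093 c [ 0.6373 -0.051 ] r 0.0302
scene cap px 282 174 z 0.1094 c [0.5324 0.0815] r 0.0301
scene cap px 100 204 z 0.0742 c [ 0.559 -0.38 ] r 0.0326
scene fin? (array([ 730.4, -264.3]), array([71.2, 62.3]), 70.08) 0.0888
scene fin? (array([653.6, -51.6]), array([60.5, 24. ]), 84.86) 0.0848
scene fin? (array([547.2,  77.6]), array([62.5, 27.8]), 73.71) 0.0848
```

>>> step_arm(
  increments=[
    {"grip":1,"linear":[0,-0.01,0.12],"dr":[0,0,0]},
    {"grip":1,"linear":[0,0,0.14],"dr":[0,0,0]},
    {"grip":1,"linear":[0,0,0.14],"dr":[0,0,0]},
    {"grip":1,"linear":[0,0,0.14],"dr":[0,0,0]},
    {"grip":1,"linear":[0,0,0.08],"dr":[0,0,0]},
    {"grip":1,"linear":[0,0,0.04],"dr":[0,0,0]},
    {"grip":1,"linear":[0,0,0],"dr":[0,0,0]},
    {"grip":0.3,"linear":[0,0,0],"dr":[0,0,0]},
  ],
)

```text
time: 16.08
eef_pos: [0.6335, -0.0492, 0.0774]
orientation: [3.141, -0.001, 0.0]
contact_force: [-0.2, -0.9, 0.3]
width: 0.0755
grasp_force: 0.0
```

>>> step_arm(
  increments=[
    {"grip":0.3,"linear":[0,0,0],"dr":[0,0,0]},
    {"grip":0.3,"linear":[0,0,0],"dr":[0,0,0]},
    {"grip":0.3,"linear":[0,0,0],"dr":[0,0,0]},
    {"grip":0.3,"linear":[0,0,0],"dr":[0,0,0]},
    {"grip":0.3,"linear":[0,0,-0.02],"dr":[0,0,0]},
    {"grip":0.3,"linear":[0,0,-0.05],"dr":[0,0,0]},
    {"grip":0.3,"linear":[0,0,-0.1],"dr":[0,0,0]},
    {"grip":0.3,"linear":[0,0,-0.1],"dr":[0,0,0]},
  ],
)

```text
time: 16.75
eef_pos: [0.632, -0.0489, 0.1159]
orientation: [-3.141, 0.003, 0.0]
contact_force: [-0.1, -0.8, -2.7]
width: 0.0632
grasp_force: 44.6
```

>>> step_arm(
  increments=[
    {"grip":0.3,"linear":[0,0,-0.1],"dr":[0,0,0]},
    {"grip":0.3,"linear":[0,0,-0.1],"dr":[0,0,0]},
    {"grip":0.3,"linear":[-0.1,0.18,0],"dr":[0,0,0]},
    {"grip":0.3,"linear":[-0.114,0.226,0],"dr":[0,0,0]},
    {"grip":0.3,"linear":[-0.114,0.226,0],"dr":[0,0,0]},
    {"grip":0.3,"linear":[-0.114,0.226,0],"dr":[0,0,0]},
    {"grip":0.3,"linear":[-0.114,0.226,0],"dr":[0,0,0]},
    {"grip":0.3,"linear":[-0.114,0.226,0],"dr":[0,0,0]},
  ],
)

```text
time: 17.42
eef_pos: [0.5311, -0.2465, 0.1466]
orientation: [-3.141, 0.001, 0.001]
contact_force: [0.8, -0.4, -2.4]
width: 0.0628
grasp_force: 44.8
```

>>> step_arm(
  increments=[
    {"grip":0.3,"linear":[-0.114,0.226,0],"dr":[0,0,0]},
    {"grip":0.3,"linear":[-0.114,0.226,0],"dr":[0,0,0]},
    {"grip":0.3,"linear":[-0.114,0.226,0],"dr":[0,0,0]},
    {"grip":0.3,"linear":[-0.115,0.232,0],"dr":[0,0,0]},
    {"grip":0.3,"linear":[0,0,0],"dr":[0,0,0]},
    {"grip":0.3,"linear":[0,0,0],"dr":[0,0,0]},
    {"grip":0.3,"linear":[0,0,0.15],"dr":[0,0,0]},
    {"grip":0.3,"linear":[0,0,0.15],"dr":[0,0,0]},
  ],
)

```text
time: 18.08
eef_pos: [0.465, -0.3818, 0.1028]
orientation: [3.141, -0.003, 0.0]
contact_force: [-0.3, 0.3, -4.3]
width: 0.0628
grasp_force: 45.3
```

>>> step_arm(
  increments=[
    {"grip":0.3,"linear":[0,0.005,0.12],"dr":[0,0,0]},
    {"grip":0.3,"linear":[0,0,0.1],"dr":[0,0,0]},
    {"grip":0.3,"linear":[0,0,0.08],"dr":[0,0,0]},
    {"grip":0.3,"linear":[0,0,0.06],"dr":[0,0,0]},
    {"grip":0.3,"linear":[0,0,0.02],"dr":[0,0,0]},
    {"grip":0.3,"linear":[0,0,0.01],"dr":[0,0,0]},
    {"grip":0.3,"linear":[0,0,0.006],"dr":[0,0,0]},
    {"grip":0.3,"linear":[0,0,0],"dr":[0,0,0]},
  ],
)

```text
time: 18.75
eef_pos: [0.4645, -0.3829, 0.0437]
orientation: [3.141, -0.001, 0.0]
contact_force: [-1.8, 0.9, 0.7]
width: 0.0626
grasp_force: 45.4
```

>>> step_arm(
  increments=[
    {"grip":0.3,"linear":[0,0,0.003],"dr":[0,0,0]},
    {"grip":0.3,"linear":[0,0,0],"dr":[0,0,0]},
    {"grip":0.3,"linear":[0,0,0],"dr":[0,0,0]},
    {"grip":0.3,"linear":[0,0,0],"dr":[0,0,0]},
    {"grip":0.3,"linear":[0,0,0],"dr":[0,0,0]},
    {"grip":0.3,"linear":[0,0,0],"dr":[0,0,0]},
    {"grip":0.3,"linear":[0,0,0],"dr":[0,0,0]},
    {"grip":0.3,"linear":[0,0,0],"dr":[0,0,0]},
  ],
)

```text
time: 19.42
eef_pos: [0.4645, -0.383, 0.0437]
orientation: [3.141, -0.002, 0.0]
contact_force: [-2.5, 4.9, 5.1]
width: 0.0633
grasp_force: 45.9
```

>>> step_arm(
  increments=[
    {"grip":0.9,"linear":[0,0,0],"dr":[0,0,0]},
    {"grip":0.9,"linear":[0,0,0],"dr":[0,0,0]},
    {"grip":0.9,"linear":[0,0,0],"dr":[0,0,0]},
    {"grip":0.9,"linear":[0,0,-0.1],"dr":[0,0,0]},
    {"grip":0.9,"linear":[0,0,-0.15],"dr":[0,0,0]},
    {"grip":0.9,"linear":[0,0,-0.2],"dr":[0,0,0]},
    {"grip":0.9,"linear":[0,0,-0.22],"dr":[0,0,0]},
    {"grip":1,"linear":[0,0,-0.22],"dr":[0,0,0]},
  ],
)

```text
time: 20.08
eef_pos: [0.4637, -0.3829, 0.1767]
orientation: [3.141, 0.0, -0.0]
contact_force: [0.7, -0.3, 0.2]
width: 0.085
grasp_force: 0.0
```

>>> step_arm(
  increments=[
    {"grip":1,"linear":[0.037,-0.259,0],"dr":[0,0,0]},
    {"grip":1,"linear":[0.037,-0.259,0],"dr":[0,0,0]},
    {"grip":1,"linear":[0.037,-0.259,0],"dr":[0,0,0]},
    {"grip":1,"linear":[0.037,-0.259,0],"dr":[0,0,0]},
    {"grip":1,"linear":[0.037,-0.259,0],"dr":[0,0,0]},
    {"grip":1,"linear":[0.037,-0.259,0],"dr":[0,0,0]},
    {"grip":1,"linear":[0.037,-0.259,0],"dr":[0,0,0]},
    {"grip":1,"linear":[0.037,-0.259,0],"dr":[0,0,0]},
  ],
)

```text
time: 20.75
eef_pos: [0.5085, -0.0703, 0.1759]
orientation: [3.142, -0.001, -0.0]
contact_force: [1.3, -0.6, 0.4]
width: 0.0855
grasp_force: 0.0
```

>>> step_arm(
  increments=[
    {"grip":1,"linear":[0.037,-0.259,0],"dr":[0,0,0]},
    {"grip":1,"linear":[0.037,-0.259,0],"dr":[0,0,0]},
    {"grip":1,"linear":[0.037,-0.259,0],"dr":[0,0,0]},
    {"grip":1,"linear":[0.037,-0.259,0],"dr":[0,0,0]},
    {"grip":1,"linear":[0,0,0],"dr":[0,0,0]},
    {"grip":1,"linear":[0,0,0],"dr":[0,0,0]},
    {"grip":1,"linear":[0,0,0],"dr":[0,0,0]},
    {"grip":1,"linear":[0,0,0],"dr":[0,0,0]},
  ],
)

```text
time: 21.42
eef_pos: [0.5306, 0.0825, 0.1757]
orientation: [3.141, -0.0, -0.001]
contact_force: [-0.2, -0.0, 0.6]
width: 0.0854
grasp_force: 0.0
```

```bash
python3 look.py top wrist scene
```

```text
tcp [0.5306 0.0825 0.1757]
top cap px 414 251 z 0.0758 c [ 0.4628 -0.3804] r 0.0338
top cap px 412 212 z 0.0757 c [ 0.5518 -0.378 ] r 0.0342
top fin? (array([ 728.4, -264.8]), array([72.5, 62.9]), 72.75) 0.0898
wrist cap px 253 210 z 0.1102 c [0.5293 0.0843] r 0.0314
wrist fin? (array([549.1,  84.8]), array([20.3, 59.5]), 1.33) 0.0843
scene cap px 282 173 z 0.1091 c [0.5309 0.0825] r 0.0313
scene cap px 100 204 z 0.0741 c [ 0.559 -0.38 ] r 0.0326
scene cap px 102 178 z 0.074 c [ 0.4679 -0.3826] r 0.0326
scene fin? (array([ 730.6, -264.7]), array([71.5, 63.9]), 69.81) 0.0888
scene fin? (array([547.5,  77.9]), array([63. , 25.8]), 73.77) 0.0842
```

>>> step_arm(
  increments=[
    {"grip":1,"linear":[-0.005,-0.008,0.12],"dr":[0,0,0]},
    {"grip":1,"linear":[0,0,0.14],"dr":[0,0,0]},
    {"grip":1,"linear":[0,0,0.14],"dr":[0,0,0]},
    {"grip":1,"linear":[0,0,0.14],"dr":[0,0,0]},
    {"grip":1,"linear":[0,0,0.08],"dr":[0,0,0]},
    {"grip":1,"linear":[0,0,0.04],"dr":[0,0,0]},
    {"grip":1,"linear":[0,0,0],"dr":[0,0,0]},
    {"grip":0.3,"linear":[0,0,0],"dr":[0,0,0]},
  ],
)

```text
time: 22.23
eef_pos: [0.5303, 0.0844, 0.0775]
orientation: [3.141, -0.001, -0.0]
contact_force: [-0.0, 0.2, 0.7]
width: 0.0756
grasp_force: 0.0
```

>>> step_arm(
  increments=[
    {"grip":0.3,"linear":[0,0,0],"dr":[0,0,0]},
    {"grip":0.3,"linear":[0,0,0],"dr":[0,0,0]},
    {"grip":0.3,"linear":[0,0,0],"dr":[0,0,0]},
    {"grip":0.3,"linear":[0,0,0],"dr":[0,0,0]},
    {"grip":0.3,"linear":[0,0,-0.02],"dr":[0,0,0]},
    {"grip":0.3,"linear":[0,0,-0.05],"dr":[0,0,0]},
    {"grip":0.3,"linear":[0,0,-0.1],"dr":[0,0,0]},
    {"grip":0.3,"linear":[0,0,-0.1],"dr":[0,0,0]},
  ],
)

```text
time: 22.9
eef_pos: [0.5287, 0.0846, 0.1162]
orientation: [3.141, 0.003, 0.0]
contact_force: [0.1, 0.3, -4.4]
width: 0.0628
grasp_force: 45.2
```

>>> step_arm(
  increments=[
    {"grip":0.3,"linear":[0,0,-0.1],"dr":[0,0,0]},
    {"grip":0.3,"linear":[0,0,-0.1],"dr":[0,0,0]},
    {"grip":0.3,"linear":[0.0136,0.19,0],"dr":[0,0,0]},
    {"grip":0.3,"linear":[0.0136,0.23,0],"dr":[0,0,0]},
    {"grip":0.3,"linear":[0.0136,0.23,0],"dr":[0,0,0]},
    {"grip":0.3,"linear":[0.0136,0.23,0],"dr":[0,0,0]},
    {"grip":0.3,"linear":[0.0136,0.23,0],"dr":[0,0,0]},
    {"grip":0.3,"linear":[0.0136,0.23,0],"dr":[0,0,0]},
  ],
)

```text
time: 23.57
eef_pos: [0.5415, -0.1174, 0.1465]
orientation: [-3.141, 0.001, 0.001]
contact_force: [1.3, 1.0, -5.4]
width: 0.0631
grasp_force: 45.6
```

>>> step_arm(
  increments=[
    {"grip":0.3,"linear":[0.0136,0.23,0],"dr":[0,0,0]},
    {"grip":0.3,"linear":[0.0136,0.23,0],"dr":[0,0,0]},
    {"grip":0.3,"linear":[0.0136,0.23,0],"dr":[0,0,0]},
    {"grip":0.3,"linear":[0.0136,0.23,0],"dr":[0,0,0]},
    {"grip":0.3,"linear":[0.0136,0.227,0],"dr":[0,0,0]},
    {"grip":0.3,"linear":[0,0,0],"dr":[0,0,0]},
    {"grip":0.3,"linear":[0,0,0.15],"dr":[0,0,0]},
    {"grip":0.3,"linear":[0,0,0.15],"dr":[0,0,0]},
  ],
)

```text
time: 24.23
eef_pos: [0.5528, -0.2891, 0.1022]
orientation: [-3.141, -0.002, -0.001]
contact_force: [0.1, 0.4, -4.9]
width: 0.0629
grasp_force: 46.3
```

>>> step_arm(
  increments=[
    {"grip":0.3,"linear":[0,0,0.12],"dr":[0,0,0]},
    {"grip":0.3,"linear":[0,0,0.1],"dr":[0,0,0]},
    {"grip":0.3,"linear":[0,0,0.08],"dr":[0,0,0]},
    {"grip":0.3,"linear":[0,0,0.06],"dr":[0,0,0]},
    {"grip":0.3,"linear":[0,0,0.02],"dr":[0,0,0]},
    {"grip":0.3,"linear":[0,0,0.01],"dr":[0,0,0]},
    {"grip":0.3,"linear":[0,0,0.004],"dr":[0,0,0]},
    {"grip":0.3,"linear":[0,0,0],"dr":[0,0,0]},
  ],
)

```text
time: 24.9
eef_pos: [0.5528, -0.2886, 0.0439]
orientation: [3.141, -0.002, 0.0]
contact_force: [-0.8, 0.2, -2.8]
width: 0.0632
grasp_force: 46.3
```

>>> step_arm(
  increments=[
    {"grip":0.3,"linear":[0,0,0],"dr":[0,0,0]},
    {"grip":0.3,"linear":[0,0,0],"dr":[0,0,0]},
    {"grip":0.85,"linear":[0,0,0],"dr":[0,0,0]},
    {"grip":0.85,"linear":[0,0,0],"dr":[0,0,0]},
    {"grip":0.85,"linear":[0,0,0],"dr":[0,0,0]},
    {"grip":0.85,"linear":[0,0,-0.1],"dr":[0,0,0]},
    {"grip":0.85,"linear":[0,0,-0.15],"dr":[0,0,0]},
    {"grip":0.85,"linear":[0,0,-0.2],"dr":[0,0,0]},
  ],
)

```text
time: 25.57
eef_pos: [0.5512, -0.2882, 0.1093]
orientation: [-3.141, 0.003, -0.0]
contact_force: [-0.1, 0.1, -0.2]
width: 0.0727
grasp_force: 0.0
```

>>> step_arm(
  increments=[
    {"grip":0.85,"linear":[0,0,-0.18],"dr":[0,0,0]},
    {"grip":0.85,"linear":[0,0,-0.18],"dr":[0,0,0]},
    {"grip":0.85,"linear":[0,0,-0.18],"dr":[0,0,0]},
    {"grip":0.85,"linear":[0,0,-0.18],"dr":[0,0,0]},
    {"grip":0.85,"linear":[0,0,-0.18],"dr":[0,0,0]},
    {"grip":0.85,"linear":[0,0,-0.17],"dr":[0,0,0]},
    {"grip":0.85,"linear":[0.036,-0.228,0],"dr":[0,0,0]},
    {"grip":0.85,"linear":[0.036,-0.228,0],"dr":[0,0,0]},
  ],
)

```text
time: 26.23
eef_pos: [0.5635, -0.2208, 0.2737]
orientation: [3.14, -0.005, -0.003]
contact_force: [-0.1, 1.4, -0.9]
width: 0.0725
grasp_force: 0.0
```

>>> step_arm(
  increments=[
    {"grip":1,"linear":[0.036,-0.228,0],"dr":[0,0,0]},
    {"grip":1,"linear":[0.036,-0.228,0],"dr":[0,0,0]},
    {"grip":1,"linear":[0.036,-0.228,0],"dr":[0,0,0]},
    {"grip":1,"linear":[0.036,-0.228,0],"dr":[0,0,0]},
    {"grip":1,"linear":[0.036,-0.228,0],"dr":[0,0,0]},
    {"grip":1,"linear":[0.036,-0.228,0],"dr":[0,0,0]},
    {"grip":1,"linear":[0.036,-0.228,0],"dr":[0,0,0]},
    {"grip":1,"linear":[0,0,0],"dr":[0,0,0]},
  ],
)

```text
time: 26.9
eef_pos: [0.6013, 0.0243, 0.2705]
orientation: [-3.141, -0.0, 0.005]
contact_force: [-1.0, -0.8, -0.5]
width: 0.0855
grasp_force: 0.0
```

>>> step_arm(
  increments=[
    {"grip":1,"linear":[0,0,0],"dr":[0,0,0]},
    {"grip":1,"linear":[0,0,0],"dr":[0,0,0]},
    {"grip":1,"linear":[0,0,0],"dr":[0,0,0]},
    {"grip":1,"linear":[0,0,0],"dr":[0,0,0]},
    {"grip":1,"linear":[0,0,0],"dr":[0,0,0]},
    {"grip":1,"linear":[0,0,0],"dr":[0,0,0]},
    {"grip":1,"linear":[0,0,0],"dr":[0,0,0]},
    {"grip":1,"linear":[0,0,0],"dr":[0,0,0]},
  ],
)

```text
time: 27.57
eef_pos: [0.6008, 0.019, 0.2709]
orientation: [3.141, -0.0, -0.0]
contact_force: [-0.2, 0.2, -0.5]
width: 0.0853
grasp_force: 0.0
```

```bash
python3 look.py top wrist scene
```

```text
tcp [0.6008 0.019  0.2709]
top cap px 373 214 z 0.0758 c [ 0.5481 -0.2862] r 0.0337
top cap px 414 251 z 0.0757 c [ 0.4625 -0.38  ] r 0.034
top cap px 412 212 z 0.0757 c [ 0.5526 -0.378 ] r 0.0347
top fin? (array([ 728.9, -264.4]), array([71.8, 62.6]), 70.91) 0.0896
wrist cap px 510 212 z 0.0742 c [ 0.5475 -0.2656] r 0.0246
wrist fin? (array([ 716.2, -222.8]), array([11.1,  5.5]), 10.89) 0.079
scene cap px 100 204 z 0.0741 c [ 0.5625 -0.3785] r 0.0332
scene cap px 136 199 z 0.0739 c [ 0.5523 -0.2885] r 0.0319
scene cap px 102 178 z 0.0741 c [ 0.468  -0.3825] r 0.0326
scene fin? (array([ 731. , -264.8]), array([71.1, 63.6]), 69.47) 0.0889
```

View pics/last_wrist.png

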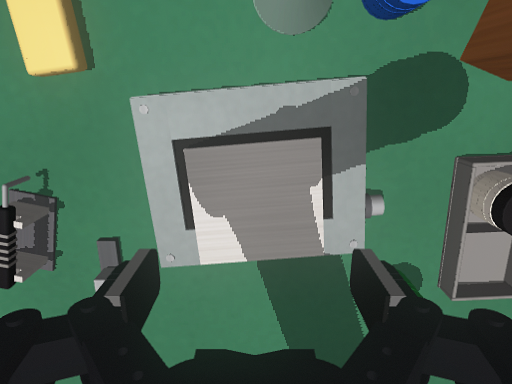

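View pics/last_scene.png

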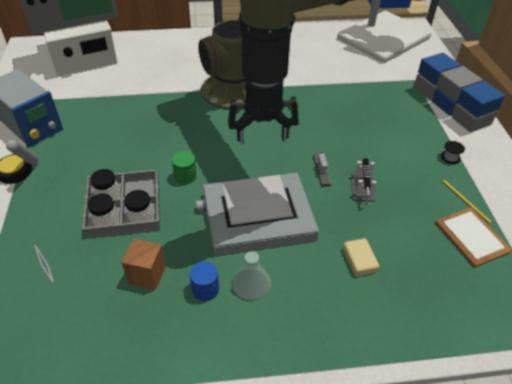

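Scene view: all three jars stand upright in separate cells at (103,179), (100,204) and (137,200). The weight is flat on the bench at (322,168). The wrist view shows the whole groove, with corners at about (173,140), (331,128), (332,218) and (184,229).

Next I'll go above the probe and fit the groove.

```bash
cat > seam.py <<'E'
from m import *
def seam(k,n):
    P=cloud(k); z=P[...,2]; X,Y=P[...,0],P[...,1]
    box=(np.abs(X-.576)<.085)&(np.abs(Y-.02)<.115)&(z>.028)&(z<.046)
    m=box&(k['im'].max(2)<75)
    c=big(m,1,80)[0]
    q=onplane(k,c[:,0],.04); r=hull_rect(q); print(n,'groove',r)
    mm=(np.abs(X-.576)<.14)&(np.abs(Y-.02)<.175)&(z>.033)&(z<.046)
    c=big(mm,1,300)[0]; print(n,'housing',hull_rect(onplane(k,c[:,0],.04)),'medz',np.median(z[mm]).round(4))
    fl=z[m]; print('groove z',np.median(fl).round(4))
if __name__=='__main__':
    for n in('wrist','scene'): seam(pickle.load(open('last_%s.pkl'%n,'rb')),n)
E
python3 seam.py
```

```text
wrist groove (array([576.2,  19.7]), array([110.9, 180.9]), 4.74)
wrist housing (array([577.5,   8.6]), array([210.9, 284.1]), 4.77) medz 0.0402
groove z 0.0353
scene groove (array([579.8,  17.1]), array([107.4, 181.2]), 5.45)
scene housing (array([581.8,  13.9]), array([218.9, 272. ]), 4.84) medz 0.0392
groove z 0.0347
```

>>> step_arm(
  increments=[
    {"grip":1,"linear":[-0.079,-0.225,0.052],"dr":[0,0,0]},
    {"grip":1,"linear":[-0.079,-0.225,0.052],"dr":[0,0,0]},
    {"grip":1,"linear":[-0.079,-0.225,0.052],"dr":[0,0,0]},
    {"grip":1,"linear":[-0.079,-0.225,0.052],"dr":[0,0,0]},
    {"grip":1,"linear":[-0.079,-0.225,0.052],"dr":[0,0,0]},
    {"grip":1,"linear":[-0.079,-0.225,0.052],"dr":[0,0,0]},
    {"grip":1,"linear":[-0.079,-0.225,0.052],"dr":[0,0,0]},
    {"grip":1,"linear":[-0.079,-0.225,0.052],"dr":[0,0,0]},
  ],
)

```text
time: 28.38
eef_pos: [0.5051, 0.2909, 0.2084]
orientation: [-3.141, -0.0, 0.0]
contact_force: [1.2, -0.2, -0.4]
width: 0.0855
grasp_force: 0.0
```

>>> step_arm(
  increments=[
    {"grip":1,"linear":[-0.079,-0.225,0.052],"dr":[0,0,0]},
    {"grip":1,"linear":[0,0,0],"dr":[0,0,0.016]},
    {"grip":1,"linear":[0,0,0],"dr":[0,0,0.016]},
    {"grip":1,"linear":[0,0,0],"dr":[0,0,0]},
    {"grip":1,"linear":[0,0,0],"dr":[0,0,0]},
    {"grip":1,"linear":[0,0,0],"dr":[0,0,0]},
    {"grip":1,"linear":[0,0,0],"dr":[0,0,0]},
    {"grip":1,"linear":[0,0,0],"dr":[0,0,0]},
  ],
)

```text
time: 29.05
eef_pos: [0.4944, 0.3228, 0.2009]
orientation: [-3.141, -0.0, -0.2]
contact_force: [0.5, -0.2, -0.1]
width: 0.0855
grasp_force: 0.0
```

```bash
cat > probe.py <<'E'
from m import *
def probe(k,n,c0=(.494,.323)):
    P=cloud(k); z=P[...,2]; X,Y=P[...,0],P[...,1]
    near=np.hypot(X-c0[0],Y-c0[1])<.1
    m=near&(z>.050)&(z<.068)
    q=P[m]; print(n,'z',np.percentile(q[:,2],[10,50,90]).round(4),'all',hull_rect(q))
    h=near&(abs(z-.061)<.005)&(k['im'].max(2)<80)
    c=big(cv2.morphologyEx(h.astype(np.uint8),cv2.MORPH_CLOSE,np.ones((9,9))),1,40)[0]
    print(n,'handle top',hull_rect(onplane(k,c[:,0],.061)),'px',np.round(cv2.minAreaRect(c)[0]))
if __name__=='__main__':
    probe(pickle.load(open('k0.pkl','rb'))['top'],'top0'); probe(pickle.load(open('k0.pkl','rb'))['scene'],'scene0')
    k=cam('wrist'); pickle.dump(k,open('pw.pkl','wb')); save(k,'pw'); print(pose()[:3,3].round(4)); probe(k,'wrist')
    k=cam('top'); seam(k,'top') if 0 else None; pickle.dump(k,open('last_top.pkl','wb'))
    from seam import seam; seam(k,'top')
E
python3 probe.py
```

```text
top0 z [0.0545 0.0603 0.063 ] all (array([507.9, 320.4]), array([ 46.4, 138.4]), 78.54)
top0 handle top (array([495. , 323.7]), array([105.4,  35.4]), 0.43) px [108. 241.]
scene0 z [0.0529 0.0591 0.0625] all (array([509.3, 319. ]), array([ 45.8, 140.4]), 78.19)
scene0 handle top (array([497.3, 321.4]), array([ 16.3, 110.6]), 77.97) px [366. 172.]
[0.4943 0.3228 0.2008]
wrist z [0.0567 0.0607 0.0619] all (array([508.5, 321.7]), array([ 45.9, 135.5]), 78.12)
wrist handle top (array([495.4, 325.1]), array([ 16. , 107.6]), 77.95) px [253. 176.]
top groove (array([576.3,  19.6]), array([107.9, 179.7]), 4.76)
top housing (array([577.3,   7.1]), array([212.9, 284.7]), 4.8) medz 0.0405
groove z 0.0357
```

View pics/pw.png

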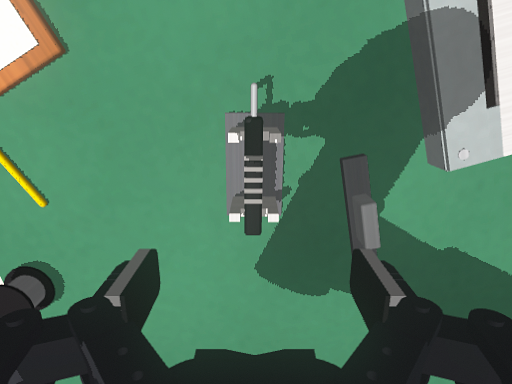

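The wrist view shows the probe lying in its rest at (253,176) with its tip end ahead (up), as described. Handle top z is about .061, centre (.495,.3245), yaw -12°. The groove fits agree: wrist (.5762,.0197) at 4.74°, top (.5763,.0196) at 4.76°. I'll grasp the handle.

>>> step_arm(
  increments=[
    {"grip":0.55,"linear":[0.004,-0.011,0.18],"dr":[0,0,0.0015]},
    {"grip":0.55,"linear":[0,0,0.2],"dr":[0,0,0]},
    {"grip":0.55,"linear":[0,0,0.2],"dr":[0,0,0]},
    {"grip":0.55,"linear":[0,0,0.2],"dr":[0,0,0]},
    {"grip":0.55,"linear":[0,0,0.15],"dr":[0,0,0]},
    {"grip":0.55,"linear":[0,0,0.11],"dr":[0,0,0]},
    {"grip":0.55,"linear":[0,0,0.05],"dr":[0,0,0]},
    {"grip":0.55,"linear":[0,0,0.022],"dr":[0,0,0]},
  ],
  squeeze=100,
)

```text
time: 29.82
eef_pos: [0.4947, 0.3239, 0.0325]
orientation: [3.14, 0.001, -0.21]
contact_force: [0.1, 0.2, -0.2]
width: 0.0471
grasp_force: 0.0
```

>>> step_arm(
  increments=[
    {"grip":0.55,"linear":[0,0,0],"dr":[0,0,0]},
    {"grip":0.55,"linear":[0,0,0],"dr":[0,0,0]},
    {"grip":0,"linear":[0,0,0],"dr":[0,0,0]},
    {"grip":0,"linear":[0,0,0],"dr":[0,0,0]},
    {"grip":0,"linear":[0,0,0],"dr":[0,0,0]},
    {"grip":0,"linear":[0,0,0],"dr":[0,0,0]},
    {"grip":0,"linear":[0,0,0],"dr":[0,0,0]},
    {"grip":0,"linear":[0,0,0],"dr":[0,0,0]},
  ],
)

```text
time: 30.48
eef_pos: [0.4956, 0.325, 0.0353]
orientation: [-3.14, -0.001, -0.21]
contact_force: [-2.3, 0.1, 5.9]
width: 0.0141
grasp_force: 98.4
```

```bash
python3 - <<'E'
from probe import *
o=env.get_obs(); print(o['eef_pos'].round(4),o['orientation'].round(4),o['contact_force'],o['ft_torque'].round(3),o['width'])
for n in('top','scene'): probe(cam(n),n)
E
```

```text
[0.4956 0.325  0.0353] [-3.1402e+00 -1.4000e-03 -2.1010e-01] [-2.27425945  0.08253378  5.88898967] [-0.019  0.48  -0.062] 0.014085722195918271
top z [0.0536 0.0596 0.0626] all (array([508.5, 317.3]), array([ 45.9, 135.7]), 85.74)
top handle top (array([527.8, 316. ]), array([17.5, 40.9]), 77.85) px [111. 227.]
scene z [0.0532 0.059  0.0631] all (array([514.4, 318.4]), array([ 46.5, 124.6]), 76.96)
scene handle top (array([504.5, 320.8]), array([ 40.4, 101.4]), 75.47) px [366. 173.]
```

Grasped. The TCP pose in the rest, needed for the return, is (.4956,.3250,.0353) at yaw -.210. I'll lift straight up and go above the seam start.

>>> step_arm(
  increments=[
    {"grip":0,"linear":[0,0,-0.03],"dr":[0,0,0]},
    {"grip":0,"linear":[0,0,-0.06],"dr":[0,0,0]},
    {"grip":0,"linear":[0,0,-0.1],"dr":[0,0,0]},
    {"grip":0,"linear":[0,0,-0.12],"dr":[0,0,0]},
    {"grip":0,"linear":[0,0,-0.12],"dr":[0,0,0]},
    {"grip":0,"linear":[0,0,-0.12],"dr":[0,0,0]},
    {"grip":0,"linear":[0,0,-0.12],"dr":[0,0,0]},
    {"grip":0,"linear":[0.011,0.1,0],"dr":[0,0,0]},
  ],
)

```text
time: 31.25
eef_pos: [0.4949, 0.3116, 0.139]
orientation: [-3.137, -0.004, -0.209]
contact_force: [0.4, -1.2, 0.3]
width: 0.0143
grasp_force: 97.8
```

>>> step_arm(
  increments=[
    {"grip":0,"linear":[0.022,0.21,0],"dr":[0,0,0]},
    {"grip":0,"linear":[0.022,0.21,0],"dr":[0,0,0]},
    {"grip":0,"linear":[0.022,0.21,0],"dr":[0,0,0]},
    {"grip":0,"linear":[0.022,0.21,0],"dr":[0,0,0]},
    {"grip":0,"linear":[0.022,0.21,0],"dr":[0,0,0]},
    {"grip":0,"linear":[0.022,0.21,0],"dr":[0,0,0]},
    {"grip":0,"linear":[0.022,0.21,0],"dr":[0,0,0]},
    {"grip":0,"linear":[0.022,0.21,0],"dr":[0,0,0]},
  ],
)

```text
time: 31.92
eef_pos: [0.4662, 0.0562, 0.1349]
orientation: [-3.141, -0.0, -0.21]
contact_force: [-0.0, 0.1, -1.1]
width: 0.0141
grasp_force: 97.8
```

>>> step_arm(
  increments=[
    {"grip":0,"linear":[0.022,0.21,0],"dr":[0,0,0]},
    {"grip":0,"linear":[0.022,0.21,0],"dr":[0,0,0]},
    {"grip":0,"linear":[0.022,0.21,0],"dr":[0,0,0]},
    {"grip":0,"linear":[0.011,0.107,0],"dr":[0,0,0]},
    {"grip":0,"linear":[0,0,0.1],"dr":[0,0,0]},
    {"grip":0,"linear":[0,0,0.1],"dr":[0,0,0]},
    {"grip":0,"linear":[0,0,0],"dr":[0,0,0]},
    {"grip":0,"linear":[0,0,0],"dr":[0,0,0]},
  ],
)

```text
time: 32.58
eef_pos: [0.4544, -0.0532, 0.1043]
orientation: [3.141, 0.001, -0.211]
contact_force: [0.8, 0.3, -0.9]
width: 0.0143
grasp_force: 97.8
```

```bash
python3 - <<'E'
from m import *
T=pose(); o=env.get_obs(); print(T[:3,3].round(4),o['orientation'].round(4),o['contact_force'].round(1),o['ft_torque'].round(2))
pt=T@[.0795,0,.0243,1]; print('pred tip',pt[:3].round(4))
for n in('wrist','top','scene'):
    k=cam(n); pickle.dump(k,open('tip_%s.pkl'%n,'wb')); save(k,'tip_'+n)
    Pc=(np.linalg.inv(k['M'])@np.array([T@[.0795,0,.0243,1],T@[.0795,0,-.0177,1]]).T)[:3].T
    s=Pc[:,:2]/Pc[:,2:]; f=192/np.tan(np.radians(k['c']['fov_y'])/2)
    print(n,'pred px tip,bend',(s*(1+k['c']['k1']*(s**2).sum(1,keepdims=True))*f+[k['c']['cx'],k['c']['cy']]).round(1).tolist())
w=cv2.imread('pics/tip_wrist.png'); cv2.imwrite('pics/tw.png',cv2.resize(w[70:270,130:390],(780,600),interpolation=cv2.INTER_CUBIC))
E
```

```text
[ 0.4544 -0.0532  0.1043] [ 3.1407e+00  1.2000e-03 -2.1060e-01] [ 0.8  0.3 -0.9] [-0.03 -0.02  0.02]
pred tip [ 0.5322 -0.0698  0.0799]
wrist pred px tip,bend [[256.6, 81.3], [257.4, 77.7]]
top pred px tip,bend [[279.1, 222.7], [280.6, 222.4]]
scene pred px tip,bend [[222.5, 185.7], [222.0, 174.0]]
```

View pics/tw.png

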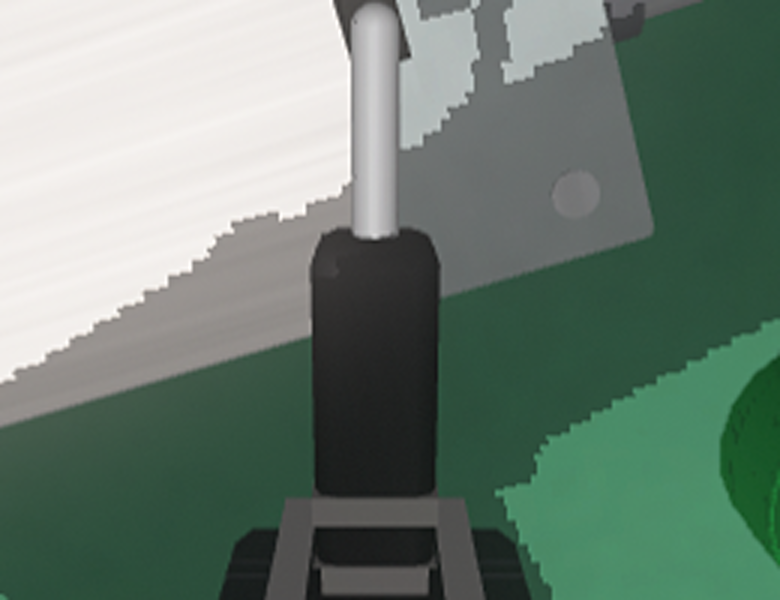

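The crop shows the shank end at crop (377,15), which is px (256,75). It sits over the groove's start end, with the groove's lower edge at crop (380,57). It matches the kinematic prediction within about 0.7 mm, so I'll lower slowly.

>>> step_arm(
  increments=[
    {"grip":0,"linear":[0,0,0.06],"dr":[0,0,0]},
    {"grip":0,"linear":[0,0,0.06],"dr":[0,0,0]},
    {"grip":0,"linear":[0,0,0.06],"dr":[0,0,0]},
    {"grip":0,"linear":[0,0,0.05],"dr":[0,0,0]},
    {"grip":0,"linear":[0,0,0.03],"dr":[0,0,0]},
    {"grip":0,"linear":[0,0,0.01],"dr":[0,0,0]},
    {"grip":0,"linear":[0,0,0],"dr":[0,0,0]},
    {"grip":0,"linear":[0,0,0],"dr":[0,0,0]},
  ],
)

```text
time: 33.4
eef_pos: [0.4551, -0.053, 0.0642]
orientation: [3.141, -0.0, -0.21]
contact_force: [0.4, 0.4, -0.6]
width: 0.0143
grasp_force: 97.8
```

>>> step_arm(
  increments=[
    {"grip":0,"linear":[0,0,0.003],"dr":[0,0,0]},
    {"grip":0,"linear":[0,0,0.003],"dr":[0,0,0]},
    {"grip":0,"linear":[0,0,0.003],"dr":[0,0,0]},
    {"grip":0,"linear":[0,0,0.003],"dr":[0,0,0]},
    {"grip":0,"linear":[0,0,0],"dr":[0,0,0]},
    {"grip":0,"linear":[0,0,0],"dr":[0,0,0]},
    {"grip":0,"linear":[0,0,0],"dr":[0,0,0]},
    {"grip":0,"linear":[0,0,0],"dr":[0,0,0]},
  ],
)

```text
time: 34.07
eef_pos: [0.455, -0.0529, 0.0622]
orientation: [3.141, -0.0, -0.21]
contact_force: [-0.3, -0.6, -1.2]
width: 0.014
grasp_force: 97.8
```

```bash
cat > tip.py <<'E'
from m import *
T=pose(); o=env.get_obs(); print(T[:3,3].round(4),o['orientation'].round(4),'F',o['contact_force'].round(1),'M',o['ft_torque'].round(2))
tp=(T@[.0795,-.0005,.0243,1])[:3]; R=Ro.from_euler('z',4.75,degrees=True).as_matrix()
print('tip',tp.round(4),'housing frame mm',((R.T@(tp-[.5762,.0197,0]))*1000).round(1))
def tool(d): return ((T[:3,:3].T@R@np.array(d))/150).round(4)
if __name__=='__main__':
    for a in([1,0,0],[0,1,0]): print('share per mm housing',a,tool(a))
E
python3 tip.py
```

```text
[ 0.455  -0.0529  0.0622] [ 3.1415e+00 -1.0000e-04 -2.1030e-01] F [-0.3 -0.6 -1.2] M [ 0.01 -0.    0.02]
tip [ 0.5328 -0.069   0.0379] housing frame mm [-50.6 -84.8  37.9]
share per mm housing [1, 0, 0] [ 0.0064 -0.0019  0.    ]
share per mm housing [0, 1, 0] [-0.0019 -0.0064 -0.    ]
```

>>> step_arm(
  increments=[
    {"grip":0,"linear":[0,0,0.003],"dr":[0,0,0]},
    {"grip":0,"linear":[0,0,0.003],"dr":[0,0,0]},
    {"grip":0,"linear":[0,0,0.003],"dr":[0,0,0]},
    {"grip":0,"linear":[0,0,0.003],"dr":[0,0,0]},
    {"grip":0,"linear":[0,0,0],"dr":[0,0,0]},
    {"grip":0,"linear":[0,0,0],"dr":[0,0,0]},
    {"grip":0,"linear":[0,0,0],"dr":[0,0,0]},
    {"grip":0,"linear":[0,0,0],"dr":[0,0,0]},
  ],
)

```text
time: 34.73
eef_pos: [0.455, -0.0529, 0.0603]
orientation: [3.142, -0.0, -0.21]
contact_force: [-0.5, -0.1, -1.0]
width: 0.0144
grasp_force: 97.8
```

>>> step_arm(
  increments=[
    {"grip":0,"linear":[0,0,0.003],"dr":[0,0,0]},
    {"grip":0,"linear":[0,0,0],"dr":[0,0,0]},
    {"grip":0,"linear":[0,0,0],"dr":[0,0,0]},
    {"grip":0,"linear":[0,0,0],"dr":[0,0,0]},
    {"grip":0,"linear":[0,0,0],"dr":[0,0,0]},
    {"grip":0,"linear":[0,0,0],"dr":[0,0,0]},
    {"grip":0,"linear":[0,0,0],"dr":[0,0,0]},
    {"grip":0,"linear":[0,0,0],"dr":[0,0,0]},
  ],
)

```text
time: 35.4
eef_pos: [0.455, -0.0529, 0.0599]
orientation: [3.141, -0.0, -0.21]
contact_force: [-0.2, 1.3, -1.6]
width: 0.014
grasp_force: 97.8
```

```bash
python3 tip.py
```

```text
[ 0.455  -0.0529  0.0599] [ 3.1414 -0.     -0.2104] F [-0.2  1.3 -1.6] M [-0.   -0.05  0.02]
tip [ 0.5328 -0.0691  0.0356] housing frame mm [-50.6 -84.9  35.6]
share per mm housing [1, 0, 0] [ 0.0064 -0.0019 -0.    ]
share per mm housing [0, 1, 0] [-0.0019 -0.0064 -0.    ]
```

>>> step_arm(
  increments=[
    {"grip":0,"linear":[0,0,0.003],"dr":[0,0,0]},
    {"grip":0,"linear":[0,0,0],"dr":[0,0,0]},
    {"grip":0,"linear":[0,0,0],"dr":[0,0,0]},
    {"grip":0,"linear":[0,0,0],"dr":[0,0,0]},
    {"grip":0,"linear":[0,0,0],"dr":[0,0,0]},
    {"grip":0,"linear":[0,0,0],"dr":[0,0,0]},
    {"grip":0,"linear":[0,0,0],"dr":[0,0,0]},
    {"grip":0,"linear":[0,0,0],"dr":[0,0,0]},
  ],
)

```text
time: 36.07
eef_pos: [0.4549, -0.0529, 0.0594]
orientation: [3.142, 0.0, -0.21]
contact_force: [-0.5, 1.0, 0.1]
width: 0.0141
grasp_force: 97.8
```

```bash
python3 tip.py|head -2
```

```text
[ 0.4549 -0.0529  0.0594] [ 3.1415  0.     -0.2104] F [-0.5  1.   0.1] M [-0.03 -0.01  0.04]
tip [ 0.5328 -0.069   0.0351] housing frame mm [-50.6 -84.8  35.1]
```

The tip is at the groove floor, estimated z 35.1 mm with slight contact, and centred at (-50.6,-84.8) in the housing frame. I'll start the trace on the first leg at about 1.9 cm/s.

>>> step_arm(
  increments=[
    {"grip":0,"linear":[0.01,-0.003,0],"dr":[0,0,0]},
    {"grip":0,"linear":[0.01,-0.003,0],"dr":[0,0,0]},
    {"grip":0,"linear":[0.01,-0.003,0],"dr":[0,0,0]},
    {"grip":0,"linear":[0.01,-0.003,0],"dr":[0,0,0]},
    {"grip":0,"linear":[0.01,-0.003,0],"dr":[0,0,0]},
    {"grip":0,"linear":[0.01,-0.003,0],"dr":[0,0,0]},
    {"grip":0,"linear":[0.01,-0.003,0],"dr":[0,0,0]},
    {"grip":0,"linear":[0.01,-0.003,0],"dr":[0,0,0]},
  ],
)

```text
time: 36.73
eef_pos: [0.4676, -0.0519, 0.0594]
orientation: [3.141, 0.0, -0.21]
contact_force: [-0.3, -0.9, -1.3]
width: 0.0142
grasp_force: 97.8
```

>>> step_arm(
  increments=[
    {"grip":0,"linear":[0.01,-0.003,0],"dr":[0,0,0]},
    {"grip":0,"linear":[0.01,-0.003,0],"dr":[0,0,0]},
    {"grip":0,"linear":[0.01,-0.003,0],"dr":[0,0,0]},
    {"grip":0,"linear":[0.01,-0.003,0],"dr":[0,0,0]},
    {"grip":0,"linear":[0.01,-0.003,0],"dr":[0,0,0]},
    {"grip":0,"linear":[0.01,-0.003,0],"dr":[0,0,0]},
    {"grip":0,"linear":[0.01,-0.003,0],"dr":[0,0,0]},
    {"grip":0,"linear":[0.01,-0.003,0],"dr":[0,0,0]},
  ],
)

```text
time: 37.4
eef_pos: [0.4801, -0.0509, 0.0594]
orientation: [3.141, -0.0, -0.21]
contact_force: [0.5, 0.6, -1.0]
width: 0.0143
grasp_force: 97.8
```

```bash
python3 tip.py|head -2
```

```text
[ 0.4801 -0.0509  0.0594] [ 3.1415 -0.     -0.2103] F [ 0.5  0.6 -1. ] M [0.   0.02 0.03]
tip [ 0.5579 -0.067   0.0351] housing frame mm [-25.4 -84.9  35.1]
```

>>> step_arm(
  increments=[
    {"grip":0,"linear":[0.01,-0.003,0.0005],"dr":[0,0,0]},
    {"grip":0,"linear":[0.01,-0.003,0.0005],"dr":[0,0,0]},
    {"grip":0,"linear":[0.01,-0.003,0.0005],"dr":[0,0,0]},
    {"grip":0,"linear":[0.01,-0.003,0.0005],"dr":[0,0,0]},
    {"grip":0,"linear":[0.01,-0.003,0.0005],"dr":[0,0,0]},
    {"grip":0,"linear":[0.01,-0.003,0.0005],"dr":[0,0,0]},
    {"grip":0,"linear":[0.01,-0.003,0.0005],"dr":[0,0,0]},
    {"grip":0,"linear":[0.01,-0.003,0.0005],"dr":[0,0,0]},
  ],
)

```text
time: 38.07
eef_pos: [0.4926, -0.0499, 0.0589]
orientation: [3.141, -0.0, -0.21]
contact_force: [-1.0, -0.1, 1.2]
width: 0.0146
grasp_force: 97.9
```

```bash
python3 tip.py|head -2
```

```text
[ 0.4926 -0.0499  0.0589] [ 3.1414 -0.     -0.2104] F [-1.  -0.1  1.2] M [-0.05  0.3   0.04]
tip [ 0.5704 -0.066   0.0346] housing frame mm [-12.9 -84.9  34.6]
```

Light floor contact of about 2 N. I'll continue to the first corner.

>>> step_arm(
  increments=[
    {"grip":0,"linear":[0.01,-0.003,0],"dr":[0,0,0]},
    {"grip":0,"linear":[0.01,-0.003,0],"dr":[0,0,0]},
    {"grip":0,"linear":[0.01,-0.003,0],"dr":[0,0,0]},
    {"grip":0,"linear":[0.01,-0.003,0],"dr":[0,0,0]},
    {"grip":0,"linear":[0.01,-0.003,0],"dr":[0,0,0]},
    {"grip":0,"linear":[0.01,-0.003,0],"dr":[0,0,0]},
    {"grip":0,"linear":[0.01,-0.003,0],"dr":[0,0,0]},
    {"grip":0,"linear":[0.01,-0.003,0],"dr":[0,0,0]},
  ],
)

```text
time: 38.73
eef_pos: [0.505, -0.0489, 0.0588]
orientation: [3.141, 0.0, -0.21]
contact_force: [-1.9, 0.6, 1.4]
width: 0.0145
grasp_force: 97.9
```

>>> step_arm(
  increments=[
    {"grip":0,"linear":[0.01,-0.003,0],"dr":[0,0,0]},
    {"grip":0,"linear":[0.01,-0.003,0],"dr":[0,0,0]},
    {"grip":0,"linear":[0.01,-0.003,0],"dr":[0,0,0]},
    {"grip":0,"linear":[0.01,-0.003,0],"dr":[0,0,0]},
    {"grip":0,"linear":[0.01,-0.003,0],"dr":[0,0,0]},
    {"grip":0,"linear":[0.01,-0.003,0],"dr":[0,0,0]},
    {"grip":0,"linear":[0.01,-0.003,0],"dr":[0,0,0]},
    {"grip":0,"linear":[0.01,-0.003,0],"dr":[0,0,0]},
  ],
)

```text
time: 39.4
eef_pos: [0.5175, -0.0478, 0.0588]
orientation: [3.141, 0.0, -0.21]
contact_force: [-1.1, 0.0, 0.9]
width: 0.0139
grasp_force: 97.9
```

>>> step_arm(
  increments=[
    {"grip":0,"linear":[0.01,-0.003,0],"dr":[0,0,0]},
    {"grip":0,"linear":[0.01,-0.003,0],"dr":[0,0,0]},
    {"grip":0,"linear":[0.01,-0.003,0],"dr":[0,0,0]},
    {"grip":0,"linear":[0.01,-0.003,0],"dr":[0,0,0]},
    {"grip":0,"linear":[0.01,-0.003,0],"dr":[0,0,0]},
    {"grip":0,"linear":[0.01,-0.003,0],"dr":[0,0,0]},
    {"grip":0,"linear":[0.01,-0.003,0],"dr":[0,0,0]},
    {"grip":0,"linear":[0.01,-0.003,0],"dr":[0,0,0]},
  ],
)

```text
time: 40.07
eef_pos: [0.53, -0.0468, 0.0588]
orientation: [3.141, 0.0, -0.21]
contact_force: [-1.6, -0.2, 1.9]
width: 0.0147
grasp_force: 97.9
```

```bash
python3 tip.py|head -2
```

```text
[ 0.53   -0.0468  0.0588] [ 3.1415  0.     -0.2104] F [-1.6 -0.2  1.9] M [0.03 0.4  0.03]
tip [ 0.6079 -0.063   0.0345] housing frame mm [ 24.7 -85.   34.5]
```

>>> step_arm(
  increments=[
    {"grip":0,"linear":[0.01,-0.003,0],"dr":[0,0,0]},
    {"grip":0,"linear":[0.01,-0.003,0],"dr":[0,0,0]},
    {"grip":0,"linear":[0.01,-0.003,0],"dr":[0,0,0]},
    {"grip":0,"linear":[0.01,-0.003,0],"dr":[0,0,0]},
    {"grip":0,"linear":[0.01,-0.003,0],"dr":[0,0,0]},
    {"grip":0,"linear":[0.01,-0.003,0],"dr":[0,0,0]},
    {"grip":0,"linear":[0.01,-0.003,0],"dr":[0,0,0]},
    {"grip":0,"linear":[0.01,-0.003,0],"dr":[0,0,0]},
  ],
)

```text
time: 40.73
eef_pos: [0.5425, -0.0458, 0.0588]
orientation: [3.141, -0.0, -0.21]
contact_force: [-2.0, 1.5, 1.0]
width: 0.0142
grasp_force: 97.9
```

>>> step_arm(
  increments=[
    {"grip":0,"linear":[0.01,-0.003,0],"dr":[0,0,0]},
    {"grip":0,"linear":[0.01,-0.003,0],"dr":[0,0,0]},
    {"grip":0,"linear":[0.01,-0.003,0],"dr":[0,0,0]},
    {"grip":0,"linear":[0.01,-0.003,0],"dr":[0,0,0]},
    {"grip":0,"linear":[0.01,-0.003,0],"dr":[0,0,0]},
    {"grip":0,"linear":[0.01,-0.003,0],"dr":[0,0,0]},
    {"grip":0,"linear":[0.01,-0.003,0],"dr":[0,0,0]},
    {"grip":0,"linear":[0.01,-0.003,0],"dr":[0,0,0]},
  ],
)

```text
time: 41.4
eef_pos: [0.555, -0.0448, 0.0588]
orientation: [3.141, 0.0, -0.21]
contact_force: [-1.1, 0.6, 0.4]
width: 0.014
grasp_force: 98.0
```

>>> step_arm(
  increments=[
    {"grip":0,"linear":[-0.0032,-0.0104,0],"dr":[0,0,0]},
    {"grip":0,"linear":[-0.0032,-0.0104,0],"dr":[0,0,0]},
    {"grip":0,"linear":[-0.0032,-0.0104,0],"dr":[0,0,0]},
    {"grip":0,"linear":[-0.0032,-0.0104,0],"dr":[0,0,0]},
    {"grip":0,"linear":[-0.0032,-0.0104,0],"dr":[0,0,0]},
    {"grip":0,"linear":[-0.0032,-0.0104,0],"dr":[0,0,0]},
    {"grip":0,"linear":[-0.0032,-0.0104,0],"dr":[0,0,0]},
    {"grip":0,"linear":[-0.0032,-0.0104,0],"dr":[0,0,0]},
  ],
)

```text
time: 42.07
eef_pos: [0.5537, -0.0316, 0.0589]
orientation: [3.141, -0.0, -0.21]
contact_force: [0.2, -1.0, -0.2]
width: 0.0145
grasp_force: 97.8
```

```bash
python3 tip.py|head -2; python3 - <<'E'
from m import *
k=cam('wrist'); save(k,'c2'); w=cv2.imread('pics/c2.png'); cv2.imwrite('pics/c2c.png',cv2.resize(w[20:170,160:360],(800,600),interpolation=cv2.INTER_CUBIC))
E
```

```text
[ 0.5537 -0.0316  0.0589] [ 3.1415e+00 -1.0000e-04 -2.1040e-01] F [ 0.2 -1.  -0.2] M [-0.22 -0.31 -0.05]
tip [ 0.6316 -0.0477  0.0346] housing frame mm [ 49.6 -71.8  34.6]
```

View pics/c2c.png

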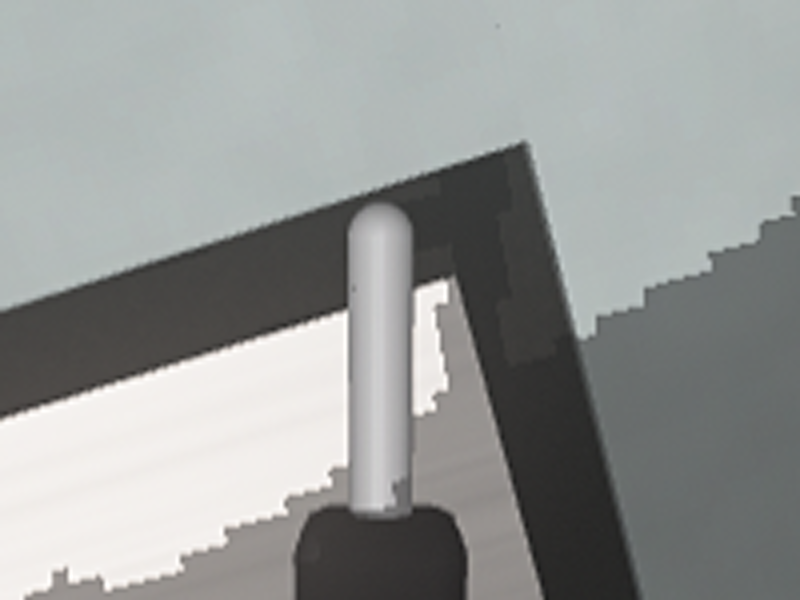

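The crop shows the tip in the groove past the first corner, with the shank end at crop (380,215) between the groove edges. I'll continue along the long stretch.

>>> step_arm(
  increments=[
    {"grip":0,"linear":[-0.0031,-0.0104,0],"dr":[0,0,0]},
    {"grip":0,"linear":[-0.0031,-0.0104,0],"dr":[0,0,0]},
    {"grip":0,"linear":[-0.0031,-0.0104,0],"dr":[0,0,0]},
    {"grip":0,"linear":[-0.0031,-0.0104,0],"dr":[0,0,0]},
    {"grip":0,"linear":[-0.0031,-0.0104,0],"dr":[0,0,0]},
    {"grip":0,"linear":[-0.0031,-0.0104,0],"dr":[0,0,0]},
    {"grip":0,"linear":[-0.0031,-0.0104,0],"dr":[0,0,0]},
    {"grip":0,"linear":[-0.0031,-0.0104,0],"dr":[0,0,0]},
  ],
)

```text
time: 42.78
eef_pos: [0.5527, -0.0187, 0.0588]
orientation: [3.141, -0.0, -0.21]
contact_force: [1.3, -0.5, 0.5]
width: 0.014
grasp_force: 97.9
```

>>> step_arm(
  increments=[
    {"grip":0,"linear":[-0.0031,-0.0104,0],"dr":[0,0,0]},
    {"grip":0,"linear":[-0.0031,-0.0104,0],"dr":[0,0,0]},
    {"grip":0,"linear":[-0.0031,-0.0104,0],"dr":[0,0,0]},
    {"grip":0,"linear":[-0.0031,-0.0104,0],"dr":[0,0,0]},
    {"grip":0,"linear":[-0.0031,-0.0104,0],"dr":[0,0,0]},
    {"grip":0,"linear":[-0.0031,-0.0104,0],"dr":[0,0,0]},
    {"grip":0,"linear":[-0.0031,-0.0104,0],"dr":[0,0,0]},
    {"grip":0,"linear":[-0.0031,-0.0104,0],"dr":[0,0,0]},
  ],
)

```text
time: 43.45
eef_pos: [0.5516, -0.0057, 0.0588]
orientation: [3.141, -0.0, -0.21]
contact_force: [1.7, -0.8, 0.1]
width: 0.014
grasp_force: 97.9
```

>>> step_arm(
  increments=[
    {"grip":0,"linear":[-0.0031,-0.0104,0],"dr":[0,0,0]},
    {"grip":0,"linear":[-0.0031,-0.0104,0],"dr":[0,0,0]},
    {"grip":0,"linear":[-0.0031,-0.0104,0],"dr":[0,0,0]},
    {"grip":0,"linear":[-0.0031,-0.0104,0],"dr":[0,0,0]},
    {"grip":0,"linear":[-0.0031,-0.0104,0],"dr":[0,0,0]},
    {"grip":0,"linear":[-0.0031,-0.0104,0],"dr":[0,0,0]},
    {"grip":0,"linear":[-0.0031,-0.0104,0],"dr":[0,0,0]},
    {"grip":0,"linear":[-0.0031,-0.0104,0],"dr":[0,0,0]},
  ],
)

```text
time: 44.12
eef_pos: [0.5506, 0.0073, 0.0588]
orientation: [3.142, -0.0, -0.21]
contact_force: [-0.2, -0.1, 0.2]
width: 0.0141
grasp_force: 97.9
```

>>> step_arm(
  increments=[
    {"grip":0,"linear":[-0.0031,-0.0104,0],"dr":[0,0,0]},
    {"grip":0,"linear":[-0.0031,-0.0104,0],"dr":[0,0,0]},
    {"grip":0,"linear":[-0.0031,-0.0104,0],"dr":[0,0,0]},
    {"grip":0,"linear":[-0.0031,-0.0104,0],"dr":[0,0,0]},
    {"grip":0,"linear":[-0.0031,-0.0104,0],"dr":[0,0,0]},
    {"grip":0,"linear":[-0.0031,-0.0104,0],"dr":[0,0,0]},
    {"grip":0,"linear":[-0.0031,-0.0104,0],"dr":[0,0,0]},
    {"grip":0,"linear":[-0.0031,-0.0104,0],"dr":[0,0,0]},
  ],
)

```text
time: 44.78
eef_pos: [0.5496, 0.0203, 0.0588]
orientation: [3.141, -0.0, -0.21]
contact_force: [0.8, 0.3, -0.5]
width: 0.0145
grasp_force: 97.9
```

```bash
python3 tip.py|head -2
```

```text
[0.5496 0.0203 0.0588] [ 3.1415 -0.     -0.2104] F [ 0.8  0.3 -0.5] M [-0.28 -0.3  -0.07]
tip [0.6274 0.0042 0.0345] housing frame mm [ 49.8 -19.7  34.5]
```

>>> step_arm(
  increments=[
    {"grip":0,"linear":[-0.0031,-0.0104,0],"dr":[0,0,0]},
    {"grip":0,"linear":[-0.0031,-0.0104,0],"dr":[0,0,0]},
    {"grip":0,"linear":[-0.0031,-0.0104,0],"dr":[0,0,0]},
    {"grip":0,"linear":[-0.0031,-0.0104,0],"dr":[0,0,0]},
    {"grip":0,"linear":[-0.0031,-0.0104,0],"dr":[0,0,0]},
    {"grip":0,"linear":[-0.0031,-0.0104,0],"dr":[0,0,0]},
    {"grip":0,"linear":[-0.0031,-0.0104,0],"dr":[0,0,0]},
    {"grip":0,"linear":[-0.0031,-0.0104,0],"dr":[0,0,0]},
  ],
)

```text
time: 45.45
eef_pos: [0.5486, 0.0333, 0.0589]
orientation: [3.141, -0.0, -0.21]
contact_force: [0.0, -1.0, 0.4]
width: 0.0142
grasp_force: 97.9
```

>>> step_arm(
  increments=[
    {"grip":0,"linear":[-0.0031,-0.0104,0],"dr":[0,0,0]},
    {"grip":0,"linear":[-0.0031,-0.0104,0],"dr":[0,0,0]},
    {"grip":0,"linear":[-0.0031,-0.0104,0],"dr":[0,0,0]},
    {"grip":0,"linear":[-0.0031,-0.0104,0],"dr":[0,0,0]},
    {"grip":0,"linear":[-0.0031,-0.0104,0],"dr":[0,0,0]},
    {"grip":0,"linear":[-0.0031,-0.0104,0],"dr":[0,0,0]},
    {"grip":0,"linear":[-0.0031,-0.0104,0],"dr":[0,0,0]},
    {"grip":0,"linear":[-0.0031,-0.0104,0],"dr":[0,0,0]},
  ],
)

```text
time: 46.12
eef_pos: [0.5475, 0.0462, 0.0588]
orientation: [3.142, -0.0, -0.21]
contact_force: [0.6, -0.3, 0.5]
width: 0.014
grasp_force: 97.9
```

>>> step_arm(
  increments=[
    {"grip":0,"linear":[-0.0031,-0.0104,0],"dr":[0,0,0]},
    {"grip":0,"linear":[-0.0031,-0.0104,0],"dr":[0,0,0]},
    {"grip":0,"linear":[-0.0031,-0.0104,0],"dr":[0,0,0]},
    {"grip":0,"linear":[-0.0031,-0.0104,0],"dr":[0,0,0]},
    {"grip":0,"linear":[-0.0031,-0.0104,0],"dr":[0,0,0]},
    {"grip":0,"linear":[-0.0031,-0.0104,0],"dr":[0,0,0]},
    {"grip":0,"linear":[-0.0031,-0.0104,0],"dr":[0,0,0]},
    {"grip":0,"linear":[-0.0031,-0.0104,0],"dr":[0,0,0]},
  ],
)

```text
time: 46.78
eef_pos: [0.5465, 0.0592, 0.0588]
orientation: [3.142, -0.0, -0.21]
contact_force: [1.0, -0.4, -0.1]
width: 0.0146
grasp_force: 97.9
```

>>> step_arm(
  increments=[
    {"grip":0,"linear":[-0.0031,-0.0104,0],"dr":[0,0,0]},
    {"grip":0,"linear":[-0.0031,-0.0104,0],"dr":[0,0,0]},
    {"grip":0,"linear":[-0.0031,-0.0104,0],"dr":[0,0,0]},
    {"grip":0,"linear":[-0.0031,-0.0104,0],"dr":[0,0,0]},
    {"grip":0,"linear":[-0.0031,-0.0104,0],"dr":[0,0,0]},
    {"grip":0,"linear":[-0.0031,-0.0104,0],"dr":[0,0,0]},
    {"grip":0,"linear":[-0.0031,-0.0104,0],"dr":[0,0,0]},
    {"grip":0,"linear":[-0.0031,-0.0104,0],"dr":[0,0,0]},
  ],
)

```text
time: 47.45
eef_pos: [0.5455, 0.0722, 0.0588]
orientation: [3.142, -0.0, -0.21]
contact_force: [0.0, -0.3, 0.3]
width: 0.0142
grasp_force: 97.9
```

>>> step_arm(
  increments=[
    {"grip":0,"linear":[-0.0031,-0.0104,0],"dr":[0,0,0]},
    {"grip":0,"linear":[-0.0031,-0.0104,0],"dr":[0,0,0]},
    {"grip":0,"linear":[-0.0031,-0.0104,0],"dr":[0,0,0]},
    {"grip":0,"linear":[-0.0031,-0.0104,0],"dr":[0,0,0]},
    {"grip":0,"linear":[-0.0031,-0.0104,0],"dr":[0,0,0]},
    {"grip":0,"linear":[-0.0031,-0.0104,0],"dr":[0,0,0]},
    {"grip":0,"linear":[-0.0031,-0.0104,0],"dr":[0,0,0]},
    {"grip":0,"linear":[-0.0031,-0.0104,0],"dr":[0,0,0]},
  ],
)

```text
time: 48.12
eef_pos: [0.5444, 0.0852, 0.0588]
orientation: [3.141, -0.0, -0.21]
contact_force: [0.7, -0.2, 0.2]
width: 0.0145
grasp_force: 97.9
```

```bash
python3 tip.py|head -2; python3 - <<'E'
from m import *
k=cam('wrist'); save(k,'c3'); w=cv2.imread('pics/c3.png'); cv2.imwrite('pics/c3c.png',cv2.resize(w[20:170,160:360],(800,600),interpolation=cv2.INTER_CUBIC))
E
```

```text
[0.5444 0.0852 0.0588] [ 3.1415 -0.     -0.2104] F [ 0.7 -0.2  0.2] M [-0.22 -0.33 -0.04]
tip [0.6223 0.0691 0.0345] housing frame mm [50.  45.4 34.5]
```

View pics/c3c.png

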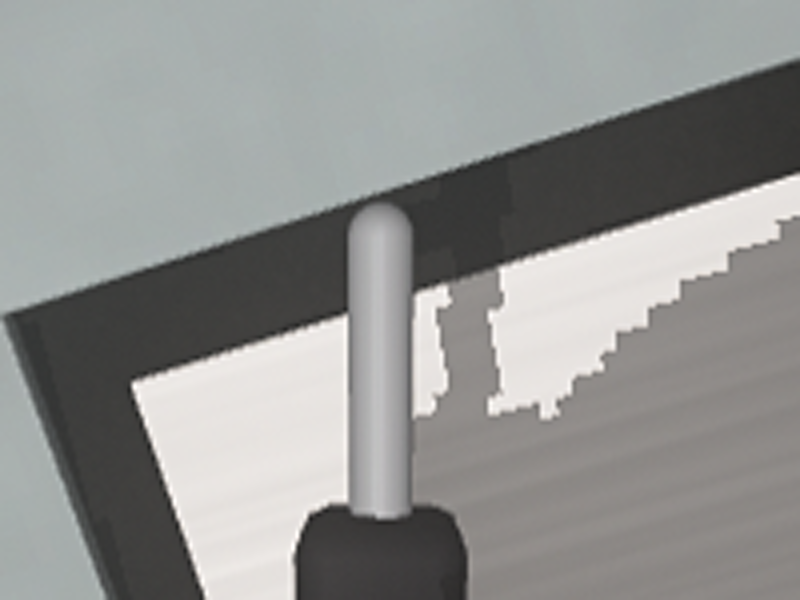

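The crop shows the tip still central in the groove, shank end at (380,215), nearing the second corner at about (60,350).

>>> step_arm(
  increments=[
    {"grip":0,"linear":[-0.0032,-0.0105,0],"dr":[0,0,0]},
    {"grip":0,"linear":[-0.0032,-0.0105,0],"dr":[0,0,0]},
    {"grip":0,"linear":[-0.0032,-0.0105,0],"dr":[0,0,0]},
    {"grip":0,"linear":[-0.0032,-0.0105,0],"dr":[0,0,0]},
    {"grip":0,"linear":[-0.0032,-0.0105,0],"dr":[0,0,0]},
    {"grip":0,"linear":[-0.0032,-0.0105,0],"dr":[0,0,0]},
    {"grip":0,"linear":[-0.0032,-0.0105,0],"dr":[0,0,0]},
    {"grip":0,"linear":[-0.0032,-0.0105,0],"dr":[0,0,0]},
  ],
)

```text
time: 48.83
eef_pos: [0.5433, 0.0983, 0.0588]
orientation: [3.141, 0.0, -0.21]
contact_force: [0.9, -1.3, 0.3]
width: 0.0142
grasp_force: 97.9
```

>>> step_arm(
  increments=[
    {"grip":0,"linear":[-0.0032,-0.0105,0],"dr":[0,0,0]},
    {"grip":0,"linear":[-0.0032,-0.0105,0],"dr":[0,0,0]},
    {"grip":0,"linear":[-0.0032,-0.0105,0],"dr":[0,0,0]},
    {"grip":0,"linear":[-0.0032,-0.0105,0],"dr":[0,0,0]},
    {"grip":0,"linear":[-0.0032,-0.0105,0],"dr":[0,0,0]},
    {"grip":0,"linear":[-0.0032,-0.0105,0],"dr":[0,0,0]},
    {"grip":0,"linear":[-0.0032,-0.0105,0],"dr":[0,0,0]},
    {"grip":0,"linear":[-0.0032,-0.0105,0],"dr":[0,0,0]},
  ],
)

```text
time: 49.5
eef_pos: [0.5422, 0.1114, 0.0588]
orientation: [3.141, -0.0, -0.21]
contact_force: [0.3, -0.2, -0.4]
width: 0.0142
grasp_force: 97.9
```

>>> step_arm(
  increments=[
    {"grip":0,"linear":[-0.0032,-0.0105,0],"dr":[0,0,0]},
    {"grip":0,"linear":[-0.0032,-0.0105,0],"dr":[0,0,0]},
    {"grip":0,"linear":[-0.0032,-0.0105,0],"dr":[0,0,0]},
    {"grip":0,"linear":[-0.0032,-0.0105,0],"dr":[0,0,0]},
    {"grip":0,"linear":[-0.0032,-0.0105,0],"dr":[0,0,0]},
    {"grip":0,"linear":[-0.0032,-0.0105,0],"dr":[0,0,0]},
    {"grip":0,"linear":[-0.0032,-0.0105,0],"dr":[0,0,0]},
    {"grip":0,"linear":[-0.0032,-0.0105,0],"dr":[0,0,0]},
  ],
)

```text
time: 50.17
eef_pos: [0.541, 0.1246, 0.0588]
orientation: [3.142, -0.0, -0.21]
contact_force: [1.0, -0.9, 0.8]
width: 0.0144
grasp_force: 97.9
```

>>> step_arm(
  increments=[
    {"grip":0,"linear":[-0.01,0.003,0],"dr":[0,0,0]},
    {"grip":0,"linear":[-0.01,0.003,0],"dr":[0,0,0]},
    {"grip":0,"linear":[-0.01,0.003,0],"dr":[0,0,0]},
    {"grip":0,"linear":[-0.01,0.003,0],"dr":[0,0,0]},
    {"grip":0,"linear":[-0.01,0.003,0],"dr":[0,0,0]},
    {"grip":0,"linear":[-0.01,0.003,0],"dr":[0,0,0]},
    {"grip":0,"linear":[-0.01,0.003,0],"dr":[0,0,0]},
    {"grip":0,"linear":[-0.01,0.003,0],"dr":[0,0,0]},
  ],
)

```text
time: 50.83
eef_pos: [0.5284, 0.1234, 0.0588]
orientation: [3.142, -0.0, -0.21]
contact_force: [1.0, 0.0, 0.5]
width: 0.0142
grasp_force: 97.8
```

>>> step_arm(
  increments=[
    {"grip":0,"linear":[-0.01,0.003,0],"dr":[0,0,0]},
    {"grip":0,"linear":[-0.01,0.003,0],"dr":[0,0,0]},
    {"grip":0,"linear":[-0.01,0.003,0],"dr":[0,0,0]},
    {"grip":0,"linear":[-0.01,0.003,0],"dr":[0,0,0]},
    {"grip":0,"linear":[-0.01,0.003,0],"dr":[0,0,0]},
    {"grip":0,"linear":[-0.01,0.003,0],"dr":[0,0,0]},
    {"grip":0,"linear":[-0.01,0.003,0],"dr":[0,0,0]},
    {"grip":0,"linear":[-0.01,0.003,0],"dr":[0,0,0]},
  ],
)

```text
time: 51.5
eef_pos: [0.5159, 0.1224, 0.0588]
orientation: [3.142, -0.0, -0.21]
contact_force: [1.2, -0.9, 0.8]
width: 0.0146
grasp_force: 97.8
```

```bash
python3 tip.py|head -2
```

```text
[0.5159 0.1224 0.0588] [ 3.1415e+00 -1.0000e-04 -2.1040e-01] F [ 1.2 -0.9  0.8] M [-0.12 -0.39 -0.03]
tip [0.5938 0.1063 0.0346] housing frame mm [24.7 84.8 34.6]
```

>>> step_arm(
  increments=[
    {"grip":0,"linear":[-0.01,0.003,0],"dr":[0,0,0]},
    {"grip":0,"linear":[-0.01,0.003,0],"dr":[0,0,0]},
    {"grip":0,"linear":[-0.01,0.003,0],"dr":[0,0,0]},
    {"grip":0,"linear":[-0.01,0.003,0],"dr":[0,0,0]},
    {"grip":0,"linear":[-0.01,0.003,0],"dr":[0,0,0]},
    {"grip":0,"linear":[-0.01,0.003,0],"dr":[0,0,0]},
    {"grip":0,"linear":[-0.01,0.003,0],"dr":[0,0,0]},
    {"grip":0,"linear":[-0.01,0.003,0],"dr":[0,0,0]},
  ],
)

```text
time: 52.17
eef_pos: [0.5034, 0.1213, 0.0588]
orientation: [3.141, -0.0, -0.21]
contact_force: [1.1, 0.9, 0.5]
width: 0.0143
grasp_force: 97.8
```

>>> step_arm(
  increments=[
    {"grip":0,"linear":[-0.01,0.003,0],"dr":[0,0,0]},
    {"grip":0,"linear":[-0.01,0.003,0],"dr":[0,0,0]},
    {"grip":0,"linear":[-0.01,0.003,0],"dr":[0,0,0]},
    {"grip":0,"linear":[-0.01,0.003,0],"dr":[0,0,0]},
    {"grip":0,"linear":[-0.01,0.003,0],"dr":[0,0,0]},
    {"grip":0,"linear":[-0.01,0.003,0],"dr":[0,0,0]},
    {"grip":0,"linear":[-0.01,0.003,0],"dr":[0,0,0]},
    {"grip":0,"linear":[-0.01,0.003,0],"dr":[0,0,0]},
  ],
)

```text
time: 52.83
eef_pos: [0.4909, 0.1203, 0.0588]
orientation: [3.141, -0.0, -0.21]
contact_force: [1.0, -0.3, 0.0]
width: 0.0147
grasp_force: 97.8
```

>>> step_arm(
  increments=[
    {"grip":0,"linear":[-0.01,0.003,0],"dr":[0,0,0]},
    {"grip":0,"linear":[-0.01,0.003,0],"dr":[0,0,0]},
    {"grip":0,"linear":[-0.01,0.003,0],"dr":[0,0,0]},
    {"grip":0,"linear":[-0.01,0.003,0],"dr":[0,0,0]},
    {"grip":0,"linear":[-0.01,0.003,0],"dr":[0,0,0]},
    {"grip":0,"linear":[-0.01,0.003,0],"dr":[0,0,0]},
    {"grip":0,"linear":[-0.01,0.003,0],"dr":[0,0,0]},
    {"grip":0,"linear":[-0.01,0.003,0],"dr":[0,0,0]},
  ],
)

```text
time: 53.5
eef_pos: [0.4784, 0.1193, 0.0588]
orientation: [3.142, -0.0, -0.21]
contact_force: [1.7, -0.6, 0.5]
width: 0.0144
grasp_force: 97.8
```

>>> step_arm(
  increments=[
    {"grip":0,"linear":[-0.01,0.003,0],"dr":[0,0,0]},
    {"grip":0,"linear":[-0.01,0.003,0],"dr":[0,0,0]},
    {"grip":0,"linear":[-0.01,0.003,0],"dr":[0,0,0]},
    {"grip":0,"linear":[-0.01,0.003,0],"dr":[0,0,0]},
    {"grip":0,"linear":[-0.01,0.003,0],"dr":[0,0,0]},
    {"grip":0,"linear":[-0.01,0.003,0],"dr":[0,0,0]},
    {"grip":0,"linear":[-0.01,0.003,0],"dr":[0,0,0]},
    {"grip":0,"linear":[-0.01,0.003,0],"dr":[0,0,0]},
  ],
)

```text
time: 54.17
eef_pos: [0.466, 0.1183, 0.0588]
orientation: [3.142, -0.0, -0.21]
contact_force: [0.7, -0.2, 1.1]
width: 0.0144
grasp_force: 97.8
```

>>> step_arm(
  increments=[
    {"grip":0,"linear":[-0.01,0.003,0],"dr":[0,0,0]},
    {"grip":0,"linear":[-0.01,0.003,0],"dr":[0,0,0]},
    {"grip":0,"linear":[-0.01,0.003,0],"dr":[0,0,0]},
    {"grip":0,"linear":[-0.01,0.003,0],"dr":[0,0,0]},
    {"grip":0,"linear":[-0.01,0.003,0],"dr":[0,0,0]},
    {"grip":0,"linear":[-0.01,0.003,0],"dr":[0,0,0]},
    {"grip":0,"linear":[-0.01,0.003,0],"dr":[0,0,0]},
    {"grip":0,"linear":[-0.01,0.003,0],"dr":[0,0,0]},
  ],
)

```text
time: 54.83
eef_pos: [0.4535, 0.1173, 0.0588]
orientation: [3.141, -0.0, -0.21]
contact_force: [0.7, -0.8, -0.0]
width: 0.0143
grasp_force: 97.8
```

>>> step_arm(
  increments=[
    {"grip":0,"linear":[-0.01,0.003,0],"dr":[0,0,0]},
    {"grip":0,"linear":[-0.01,0.003,0],"dr":[0,0,0]},
    {"grip":0,"linear":[-0.01,0.003,0],"dr":[0,0,0]},
    {"grip":0,"linear":[-0.01,0.003,0],"dr":[0,0,0]},
    {"grip":0,"linear":[-0.01,0.003,0],"dr":[0,0,0]},
    {"grip":0,"linear":[-0.01,0.003,0],"dr":[0,0,0]},
    {"grip":0,"linear":[-0.01,0.003,0],"dr":[0,0,0]},
    {"grip":0,"linear":[-0.01,0.003,0],"dr":[0,0,0]},
  ],
)

```text
time: 55.5
eef_pos: [0.441, 0.1163, 0.0588]
orientation: [3.141, 0.0, -0.21]
contact_force: [0.5, 0.1, -0.4]
width: 0.0143
grasp_force: 97.8
```

```bash
python3 tip.py|head -2
```

```text
[0.441  0.1163 0.0588] [ 3.1414  0.     -0.2104] F [ 0.5  0.1 -0.4] M [-0.02 -0.33  0.02]
tip [0.5188 0.1001 0.0345] housing frame mm [-50.5  84.9  34.5]
```

The trace is finished at (-50.5,84.9) in the housing frame. I'll lift and return above the rest.

>>> step_arm(
  increments=[
    {"grip":0,"linear":[0,0,0],"dr":[0,0,0]},
    {"grip":0,"linear":[0,0,0],"dr":[0,0,0]},
    {"grip":0,"linear":[0,0,-0.02],"dr":[0,0,0]},
    {"grip":0,"linear":[0,0,-0.05],"dr":[0,0,0]},
    {"grip":0,"linear":[0,0,-0.1],"dr":[0,0,0]},
    {"grip":0,"linear":[0,0,-0.13],"dr":[0,0,0]},
    {"grip":0,"linear":[0,0,-0.13],"dr":[0,0,0]},
    {"grip":0,"linear":[0,0,-0.1],"dr":[0,0,0]},
  ],
)

```text
time: 56.17
eef_pos: [0.4415, 0.1163, 0.1405]
orientation: [-3.141, -0.001, -0.21]
contact_force: [0.2, 0.0, -0.6]
width: 0.0145
grasp_force: 97.8
```

>>> step_arm(
  increments=[
    {"grip":0,"linear":[0.008,-0.18,0],"dr":[0,0,0]},
    {"grip":0,"linear":[0.008,-0.18,0],"dr":[0,0,0]},
    {"grip":0,"linear":[0.008,-0.18,0],"dr":[0,0,0]},
    {"grip":0,"linear":[0.008,-0.18,0],"dr":[0,0,0]},
    {"grip":0,"linear":[0.008,-0.18,0],"dr":[0,0,0]},
    {"grip":0,"linear":[0.008,-0.18,0],"dr":[0,0,0]},
    {"grip":0,"linear":[0.008,-0.18,0],"dr":[0,0,0]},
    {"grip":0,"linear":[0.009,-0.177,0],"dr":[0,0,0]},
  ],
)

```text
time: 56.83
eef_pos: [0.496, 0.3264, 0.1385]
orientation: [3.141, 0.0, -0.21]
contact_force: [0.1, 0.3, -0.4]
width: 0.0142
grasp_force: 97.8
```

>>> step_arm(
  increments=[
    {"grip":0,"linear":[0,0,0],"dr":[0,0,0]},
    {"grip":0,"linear":[0,0,0],"dr":[0,0,0]},
    {"grip":0,"linear":[0,0,0],"dr":[0,0,0]},
    {"grip":0,"linear":[0,0,0],"dr":[0,0,0]},
    {"grip":0,"linear":[0,0,0],"dr":[0,0,0]},
    {"grip":0,"linear":[0,0,0],"dr":[0,0,0]},
    {"grip":0,"linear":[0,0,0],"dr":[0,0,0]},
    {"grip":0,"linear":[0,0,0],"dr":[0,0,0]},
  ],
)

```text
time: 57.5
eef_pos: [0.4957, 0.3248, 0.1386]
orientation: [-3.141, -0.0, -0.211]
contact_force: [0.0, -1.0, -1.0]
width: 0.0143
grasp_force: 97.9
```

```bash
python3 tip.py|head -1; python3 - <<'E'
from m import *
T=pose(); d=np.array([.4956,.3250,.0353])-T[:3,3]; print('shares to rest',(T[:3,:3].T@d/.15).round(4))
k=cam('wrist'); save(k,'c4'); w=cv2.imread('pics/c4.png'); cv2.imwrite('pics/c4c.png',cv2.resize(w[20:260,120:400],(700,600),interpolation=cv2.INTER_CUBIC))
E
```

```text
[0.4957 0.3248 0.1386] [-3.1413e+00 -2.0000e-04 -2.1080e-01] F [ 0. -1. -1.] M [-0.01  0.07  0.03]
shares to rest [-0.0014 -0.0011  0.6885]
```

View pics/c4c.png

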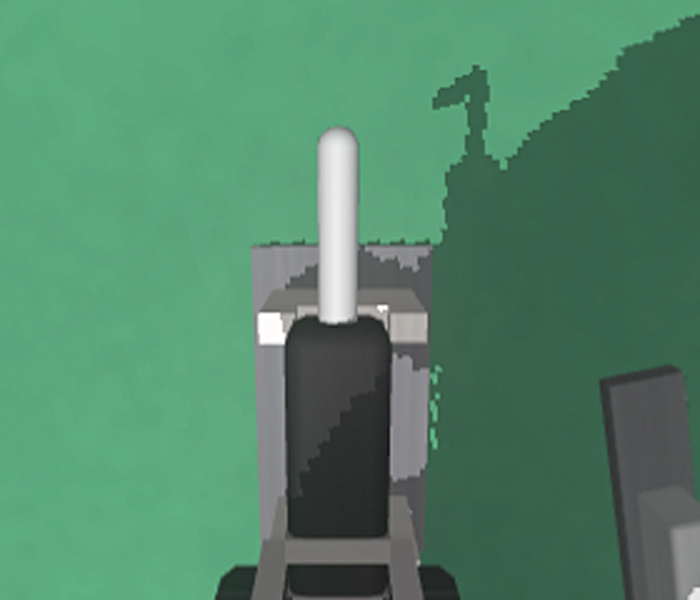

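The crop shows the handle aligned between the front post's prongs, (272,328) and (408,328), with the tip end forward. I'll lower it.

>>> step_arm(
  increments=[
    {"grip":0,"linear":[0,0,0.13],"dr":[0,0,0]},
    {"grip":0,"linear":[0,0,0.15],"dr":[0,0,0]},
    {"grip":0,"linear":[0,0,0.15],"dr":[0,0,0]},
    {"grip":0,"linear":[0,0,0.1],"dr":[0,0,0]},
    {"grip":0,"linear":[0,0,0.06],"dr":[0,0,0]},
    {"grip":0,"linear":[0,0,0.04],"dr":[0,0,0]},
    {"grip":0,"linear":[0,0,0.03],"dr":[0,0,0]},
    {"grip":0,"linear":[0,0,0.01],"dr":[0,0,0]},
  ],
)

```text
time: 58.22
eef_pos: [0.4959, 0.3252, 0.0379]
orientation: [-3.141, -0.0, -0.21]
contact_force: [-0.0, -0.0, -1.4]
width: 0.0145
grasp_force: 98.0
```

>>> step_arm(
  increments=[
    {"grip":0,"linear":[0,0,0.006],"dr":[0,0,0]},
    {"grip":0,"linear":[0,0,0.004],"dr":[0,0,0]},
    {"grip":0,"linear":[0,0,0],"dr":[0,0,0]},
    {"grip":0,"linear":[0,0,0],"dr":[0,0,0]},
    {"grip":0,"linear":[0,0,0],"dr":[0,0,0]},
    {"grip":0,"linear":[0,0,0],"dr":[0,0,0]},
    {"grip":0,"linear":[0,0,0],"dr":[0,0,0]},
    {"grip":0,"linear":[0,0,0],"dr":[0,0,0]},
  ],
)

```text
time: 58.88
eef_pos: [0.4957, 0.3251, 0.0364]
orientation: [3.142, -0.0, -0.21]
contact_force: [0.3, -0.3, -1.1]
width: 0.0142
grasp_force: 98.0
```

>>> step_arm(
  increments=[
    {"grip":0,"linear":[0,0,0.004],"dr":[0,0,0]},
    {"grip":0,"linear":[0,0,0.003],"dr":[0,0,0]},
    {"grip":0,"linear":[0,0,0],"dr":[0,0,0]},
    {"grip":0,"linear":[0,0,0],"dr":[0,0,0]},
    {"grip":0,"linear":[0,0,0],"dr":[0,0,0]},
    {"grip":0,"linear":[0,0,0],"dr":[0,0,0]},
    {"grip":0,"linear":[0,0,0],"dr":[0,0,0]},
    {"grip":0,"linear":[0,0,0],"dr":[0,0,0]},
  ],
)

```text
time: 59.55
eef_pos: [0.4957, 0.3251, 0.0353]
orientation: [3.142, -0.0, -0.21]
contact_force: [-0.6, -0.5, -0.4]
width: 0.0142
grasp_force: 98.2
```

>>> step_arm(
  increments=[
    {"grip":0.2,"linear":[0,0,0],"dr":[0,0,0]},
    {"grip":0.25,"linear":[0,0,0],"dr":[0,0,0]},
    {"grip":0.3,"linear":[0,0,0],"dr":[0,0,0]},
    {"grip":0.4,"linear":[0,0,0],"dr":[0,0,0]},
    {"grip":0.5,"linear":[0,0,0],"dr":[0,0,0]},
    {"grip":0.55,"linear":[0,0,0],"dr":[0,0,0]},
    {"grip":0.55,"linear":[0,0,-0.05],"dr":[0,0,0]},
    {"grip":0.55,"linear":[0,0,-0.15],"dr":[0,0,0]},
  ],
)

```text
time: 60.22
eef_pos: [0.494, 0.3236, 0.0621]
orientation: [3.136, 0.004, -0.211]
contact_force: [-0.4, -0.2, -1.3]
width: 0.0472
grasp_force: 0.0
```

>>> step_arm(
  increments=[
    {"grip":0.55,"linear":[0,0,-0.18],"dr":[0,0,0]},
    {"grip":0.55,"linear":[0,0,-0.18],"dr":[0,0,0]},
    {"grip":0.55,"linear":[0,0,-0.18],"dr":[0,0,0]},
    {"grip":0.55,"linear":[0,0,-0.18],"dr":[0,0,0]},
    {"grip":0.55,"linear":[0,0,-0.18],"dr":[0,0,0]},
    {"grip":0.55,"linear":[0,0,-0.1],"dr":[0,0,0]},
    {"grip":0.55,"linear":[0,0,0],"dr":[0,0,0]},
    {"grip":0.55,"linear":[0,0,0],"dr":[0,0,0]},
  ],
)

```text
time: 60.88
eef_pos: [0.4959, 0.3254, 0.2168]
orientation: [-3.139, -0.001, -0.21]
contact_force: [-0.4, 0.4, -0.1]
width: 0.0468
grasp_force: 0.0
```

```bash
python3 look.py scene; python3 - <<'E'
from probe import *
k=cam('wrist'); probe(k,'wrist'); save(k,'fin_w'); a=cv2.imread('pics/last_scene.png'); b=cv2.imread('pics/fin_w.png')
cv2.imwrite('pics/fin.png',np.hstack([cv2.resize(a,(400,300)),cv2.resize(b,(400,300))]))
k=cam('scene'); P=cloud(k); m=(P[...,0]>.33)&(P[...,0]<.5)&(P[...,1]>.16)&(P[...,1]<.27)&(P[...,2]>.008)&(k['d']>0)
print('weight',hull_rect(P[m]),np.percentile(P[m][:,2],[50,95]).round(3))
E
```

```text
tcp [0.4959 0.3254 0.2168]
scene cap px 100 204 z 0.0739 c [ 0.5588 -0.3801] r 0.0326
scene cap px 142 197 z 0.074 c [ 0.5465 -0.2758] r 0.0313
scene cap px 102 178 z 0.074 c [ 0.4679 -0.3826] r 0.0326
scene fin? (array([ 729.3, -263.9]), array([72.2, 58.5]), 72.49) 0.0889
wrist z [0.057  0.0607 0.0619] all (array([508.6, 321.2]), array([ 46. , 135.1]), 77.65)
wrist handle top (array([496.1, 325.9]), array([ 15.6, 107.5]), 78.23) px [254. 172.]
weight (array([427.8, 233.6]), array([147.6,  63.6]), 3.96) [0.027 0.319]
```

View pics/fin.png

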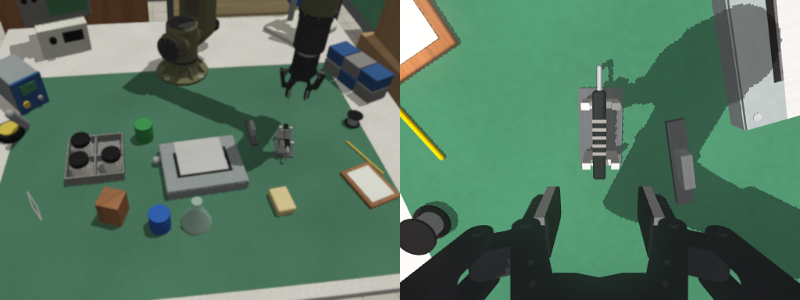

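```bash
python3 look.py top; python3 - <<'E'
from m import *
k=pickle.load(open('last_top.pkl','rb')); P=cloud(k)
for c in((.548,-.276),(.5525,-.378),(.4625,-.38)):
    q=P[(np.hypot(P[...,0]-c[0],P[...,1]-c[1])<.024)&(P[...,2]>.06)]
    A=np.c_[q[:,:2]-q[:,:2].mean(0),np.ones(len(q))]; print(c,'slope,z',np.linalg.lstsq(A,q[:,2],rcond=None)[0].round(3))
E
```

```text
tcp [0.4953 0.3248 0.2139]
top cap px 368 218 z 0.0757 c [ 0.5388 -0.2745] r 0.033
top cap px 414 251 z 0.0758 c [ 0.4628 -0.3804] r 0.0338
top cap px 412 212 z 0.0758 c [ 0.5525 -0.3781] r 0.0346
top fin? (array([ 728.2, -264.8]), array([70.2, 62. ]), 69.98) 0.0897
(0.548, -0.276) slope,z [-0.021 -0.012  0.076]
(0.5525, -0.378) slope,z [0.005 0.003 0.076]
(0.4625, -0.38) slope,z [0.001 0.001 0.076]
```

The third jar was nudged inside its cell, but it still stands flat there: cap z matches the others and the tilt is under 2°. Everything is in place, so I'll hand in.

```bash
python3 -c "
from rig import env
print(env.sign_off())"
```

```text
the job is handed in; nothing more can be done
None
```

The job is handed in, and the last camera check showed it as asked: weight flat on the bench, three jars upright in separate crate cells (one got nudged inside its cell but still stands flat), seam traced end to end at about 2 cm/s, and probe back in its rest.

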